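# Pack the spacer rings into their tube and close the case

### The job

Pack away the three white centrifuge spacer rings: drop them flat, one after another, into the metal tube in the open grey case so that they form one column, the thickest ring at the bottom, the medium one on it and the thinnest on top. Then press the black knob at the knee of the locked folding lid stay downwards to break it, and lower the lid until it is fully shut. Leave the timer and the petri dish on the worktop where they are.

Things in the scene. Friction and masses are not known exactly. Their poses are not given: they have to be found in the camera images.
- thick_centre (a point): Centre (half-way up, in the hole) of the thickest white ring: a flat plastic ring of 62 mm outside diameter, 38 mm hole, 20 mm thick, 90 g, lying flat on the worktop; its z axis is the ring's axis.
- medium_centre (a point): Centre (half-way up, in the hole) of the medium white ring: same 62 mm outside and 38 mm hole diameter, 15 mm thick, 70 g, lying flat on the worktop; z is the ring's axis.
- thin_centre (a point): Centre (half-way up, in the hole) of the thinnest white ring: same 62 mm outside and 38 mm hole diameter, 10 mm thick, 50 g, lying flat on the worktop; z is the ring's axis.
- ring_thick: The thickest ring itself; origin at the centre of its underside, 10 mm below its centre.
- ring_medium: The medium ring itself; origin at the centre of its underside, 7.5 mm below its centre.
- ring_thin: The thinnest ring itself; origin at the centre of its underside, 5 mm below its centre.
- tube_mouth (a point): Centre of the mouth of the upright aluminium tube fixed in the open case, 81 mm above the worktop, 7 mm below the case's rim. The polished tube is 66 to 67 mm wide inside, closed at the bottom, 58 mm deep; its top 4 mm flare to 73 mm inside, 81 mm outside. Fingers round a ring do not fit into the narrow part: let a ring go when its lower edge has entered. Axes as those of the case.
- tube_floor (a point): Centre of the tube's inner floor, 58 mm below the mouth; the rings' column of 45 mm stands on it. Axes as those of the case.
- chest: Grey open-topped case fixed to the worktop, 220 mm along its x, 165 mm along its y, 88 mm high, walls 5 mm; origin at the centre of its underside, z up. The lid's hinge runs along x on its +y side (left, seen from the robot), at y = +82, z = 92 mm; the tube's axis is at x = +12, y = -12 mm; the folding stay is inside the -x end wall (nearest the robot).
- hinge_mid (a point): Middle of the lid's hinge axis, which runs along the case's x. The lid swings about it from almost upright over the +y edge down towards the case's -y side.
- lid (a joint): Lid angle in rad: 0 as it stands open (78 degrees above level), growing as it is lowered, 1.36 fully shut, level on the rim. The lid is a grey panel 220 x 165 x 8 mm, 250 g, with a 70 mm wide black lip that stands 11 mm out of its free edge. Its stiff hinge holds it wherever it is left, so push it all the way down (a few N). It cannot be lowered while the stay is locked.
- lid_edge (a point): Point on the outer face of the lid (the face that is on top when shut), on the half nearer the robot (55 mm from the middle of its length), 140 mm from the hinge axis and 25 mm from the free edge of the panel. Pushing the outer face here lowers the lid once the stay is broken. While the lid stands open the outer face looks towards the case's +y.
- knee (a point): Centre of the black knob at the knee of the folding lid stay: a cylinder 22 mm in diameter, 28 mm long along the case's x. At first it is about 42 mm above the case's rim. Pressing it down (up to about 10 N) moves it down and somewhat towards the hinge and folds the stay's two 70 mm steel links, which lie at the knob's -x end. As the lid shuts the knee sinks into the case.
- stay_knee (a joint): Fold of the stay at its knee in rad: 0 locked (slightly past straight, on its stop), straight at 0.15, growing as it is broken and folds; it is broken past 0.4 (knob some 15 mm from where it was), about 2.6 with the lid shut. It has friction and stays where it is left.
- timer: Small white lab timer, 68 x 62 x 19 mm, lying loose on the worktop; origin at the centre of its underside. A bystander.
- dish: Closed clear petri dish, 59 mm in diameter, 15 mm high, loose on the worktop; origin at the centre of its underside. A bystander.

How it is judged:
By the outcome, as a careful person would: the job done as asked, in the order asked, and still so for the second after the job is handed in, with the robot touching nothing.
It also fails if it takes over 72 s, if anything falls off the work surface, if the arm or the gripper's body presses on something with over 40 N, if the wrist force passes 120 N, or if a joint passes its speed limit or range.

### The arm

A 6-joint arm with a two-finger parallel gripper is mounted at the origin on a cart in front of the work surface, level with it; the furniture and walls round the work are solid. World frame = base frame: x ahead of the robot, y to its left, z up, the work surface at z = 0. Lengths are in mm, angles in rad, forces in N, time in s.
With the tool pointing down it reaches from about 375 to 925 mm from the base axis. Payload 5.7 kg.
Tool frame: the origin (TCP) lies at the very end of the fingers, on their centre line; the grasp point (between the pads) lies 19 mm behind it; z points along the fingers, x is the direction in which the jaws open and shut, and the axes are right-handed (so a half turn about z gives the same grasp; the last joint's range is limited). The gripper opens to 88 mm and grips with 3 to 60 N. Pads are 20 mm wide; open, the fingers measure 115 mm over their backs; the gripper's body (75 mm by 178 mm) begins 61 mm behind the grasp point.
Start: joints at [-1.219, 0.359, 1.51, -0, 1.272, -0.115], TCP at [269.999, -535.782, 222.623] pointing down, gripper open.
Joint ranges: [-2.97, 2.97], [-1.01, 2.36], [0.21, 2.38], [-0.96, 4.11], [0.2, 2.71], [-2.98, 2.98]. Speed limits (rad/s): [2.39, 2.39, 3.14, 3.14, 3.14, 3.14].

### API

Orientations are given as [roll, pitch, yaw] about the fixed x, y, z axes, in that order (R = Rz(yaw) Ry(pitch) Rx(roll)).
In Python, from station import r, eyes, nets gives the robot as it stands. The module is installed in compiled form; this text tells all that it offers.
- The arm moves only by the tool move_arm, never from a script. Its argument "moves" is a list of rows, each an object of numbers: "x", "y", "z": the shift along the tool's x, y, z scaled (see below); "twist": the turn about the tool's z scaled (see below); "gripper": the closure, from 0 (fully open) to 1 (shut). A call has 1 to 5 rows; each row is the pose to reach, as a shift and turn from the pose commanded when the call began, along the tool's axes at that moment; what a row does not reach only later rows make up. The controller multiplies each number of a shift by 0.3 m and each number of a turn by pi/2 rad. A row lasts 1/12 s, in which the tool goes at most 41.7 mm and 7.16 degrees, less where a joint would pass 70% of its speed; a pose out of reach is approached as far as the arm can. A call with a number of a shift or a turn outside -1 to 1 is refused whole. A call with a gripper value outside its range is refused whole. The fingers move at their own pace and stop on an object; "newtons" is the grip in N (left out, the last holds). Time passes only in rows, so rows that repeat a pose let the fingers close. It gives the time, the measured TCP pose, the force and the opening at its end, in the units of the state.
- r.sense(): the state, without advancing time (a new reading comes with each control period).
- eyes.snapshot(name): name is "side" or "top"; returns a dict with "frame" (400x640x3 uint8, red, green, blue), "range_z" (400x640 float32, mm along the optical axis (not along the pixel's ray), 0 where there is no reading), "camera_matrix" (3x3 intrinsics, pixels), "eye" and "orientation" of the camera in the world. Camera axes: x right, y up, looking along -z (the intrinsics and any distortion apply to the point x, -y, -z); pixel columns grow to the right and rows downward; lengths in mm; the calibration is good to about 2 mm. A picture is of the moment at which its call begins.
- r.job_done(): hands the job in, once; it reports no verdict.
Trained networks look in a picture, given as the dict that the camera call returned (one of the last four; its "shot" number tells which), for a name from the list of things; names that differ only in an ending like _2 or _b are one class to them, and where a whole thing is asked for, a point or a joint stands for the part that bears it (a point fixed in the world has none). Each returns a list of dicts, best first, with "confidence" (0 to 1); they miss things now and then, are a little off and sometimes report something else, mostly with a low value. They report only what shows in the picture. A call takes as long as a camera call.
- nets.spot_in(target, picture): "pixel" ([column, row] in pixels, amid what is visible of it).
- nets.silhouettes(target, picture): "mask" (400x640 bool, what is visible of it) and "pixel" ([column, row] in pixels, amid what is visible of it).
- nets.spot_point(target, picture): "pixel" ([column, row] in pixels: a listed point, or the origin of a listed thing).
The state is a dict: "t": time; "joint_positions": joint angles; "qd": joint speeds; "joint_torque": joint torques, N m; "eef_pos": TCP position; "tcp_rot": TCP orientation; "ft_force": force on the tool from outside, world axes, zero at the start; "torque": the same for the moment, N m; "gripper_width": finger opening in mm.
Only numpy, scipy, OpenCV 4.12 (cv2) and the standard library are available. Lean on these libraries where they do the work, as an engineer would, in place of code of your own. Each camera call takes 0.05 s, during which the arm holds its last target.

## Working session

There is one attempt and no reset: what is moved stays moved. The work goes in short steps, Python scripts to look and compute and a tool call to move; the robot and the scene stay as the last step left them, time stands still between calls to the robot, and variables do not carry over. Pictures are saved under pics/ and viewed, and the job is handed in when it is done.

Besides the shell and the picture viewer there is one more tool, called after "Request:" by a JSON object that holds its "name" and its "arguments", one argument or row to a line. move_arm: Moves the arm, as the interface text tells. Shifts and turns lie within -1 to 1; 1 stands for 0.3 m of shift or pi/2 rad of turn. Its arguments: {"type":"object","properties":{"moves":{"type":"array"},"newtons":{"type":"number"}},"required":["moves"]}

```bash
mkdir -p pics
cat > h.py <<'E'
import numpy as np, cv2
from station import r, eyes, nets
def R(rpy):
    a,b,c=rpy
    Rx=np.array([[1,0,0],[0,np.cos(a),-np.sin(a)],[0,np.sin(a),np.cos(a)]])
    Ry=np.array([[np.cos(b),0,np.sin(b)],[0,1,0],[-np.sin(b),0,np.cos(b)]])
    Rz=np.array([[np.cos(c),-np.sin(c),0],[np.sin(c),np.cos(c),0],[0,0,1]])
    return Rz@Ry@Rx
def ray(s,px):
    K=np.array(s['camera_matrix']);v=np.linalg.inv(K)@[px[0],px[1],1]
    o=np.array(s['orientation'],float)
    M=o if o.shape==(3,3) else R(o)
    return np.array(s['eye'],float),M@np.array([v[0],-v[1],-v[2]])
def atz(s,px,z):
    e,d=ray(s,px);return e+d*(z-e[2])/d[2]
def deep(s,px):
    u,v=int(round(px[0])),int(round(px[1]));p=s['range_z'][max(v-1,0):v+2,max(u-1,0):u+2];p=p[p>0]
    e,d=ray(s,px);return e+d*np.median(p) if len(p) else None
def cloud(s,mask=None):
    Z=s['range_z'];m=Z>0
    if mask is not None:m&=mask
    v,u=np.nonzero(m);K=np.array(s['camera_matrix']);w=np.linalg.inv(K)@np.stack([u,v,np.ones_like(u)])
    o=np.array(s['orientation'],float);M=o if o.shape==(3,3) else R(o)
    return (np.array(s['eye'])[:,None]+M@(np.stack([w[0],-w[1],-w[2]])*Z[v,u])).T
def save(s,n):cv2.imwrite(f'pics/{n}.png',s['frame'][:,:,::-1])
E
python3 - <<'E'
from h import *
print(r.sense())
for c in('top','side'):
    s=eyes.snapshot(c);save(s,c+'0');print(c,s['eye'],s['orientation'],s['camera_matrix'],s.keys())
    for n,z in(('thick_centre',10),('medium_centre',7.5),('thin_centre',5),('tube_mouth',81),('tube_floor',23),('chest',0),('hinge_mid',92),('lid_edge',None),('knee',130),('timer',0),('dish',0)):
        for q in nets.spot_point(n,s)[:3]:
            d=deep(s,q['pixel'])
            print(n,np.round(q['pixel'],1),round(q['confidence'],2),'atz',None if z is None else np.round(atz(s,q['pixel'],z),1),'depth',None if d is None else np.round(d,1))
E
```

```text
{'t': 0.0, 'joint_positions': array([-1.21914513e+00,  3.59464800e-01,  1.51142637e+00,  1.91438077e-05,
        1.27246175e+00, -1.15106742e-01]), 'qd': array([ 4.05695901e-04, -8.49097881e-05,  1.15695859e-03,  3.64308523e-04,
       -1.68010951e-03,  2.09107621e-04]), 'joint_torque': array([ 2.18250658e-03, -5.15360463e+01, -2.70729339e+01,  6.75996160e-02,
        3.47817235e-02, -1.62065858e-04]), 'eef_pos': array([ 269.75815739, -535.18430791,  221.83581729]), 'tcp_rot': array([-3.14137231e+00,  1.74651692e-03, -1.10404384e+00]), 'ft_force': array([ 0.47303364,  0.04283343, -0.30229112]), 'torque': array([ 0.0044816 , -0.00128827, -0.00587679]), 'gripper_width': 87.60632172479504}
top [ 396.92932655  -70.75278471 1192.16544229] [ 0.12846746  0.01234933 -1.56350964] [[384.52093011   0.         320.26073782]
 [  0.         384.52093011 199.54302422]
 [  0.           0.           1.        ]] dict_keys(['frame', 'range_z', 'camera_matrix', 'eye', 'orientation', 'shot'])
thick_centre [260.9 202.5] 0.75 atz [539.2 129.1  10. ] depth [537.7 126.9  23. ]
thick_centre [432.  216.2] 0.5
[... 1868 characters left out ...]
+02 -2.249e+02  4.000e-01]
tube_mouth [309.4 186.8] 0.66 atz [551.5 161.8  81. ] depth [553.3 168.7  75.7]
tube_floor [307.5 203. ] 0.7 atz [541.  150.5  23. ] depth [521.3  74.2  86.6]
chest [280.9 144.8] 0.72 atz [542.6 576.1  -0. ] depth [472.7 206.5 230.2]
chest [305.5 209.2] 0.63 atz [532.8 147.6   0. ] depth [513.4  70.3  66.1]
chest [352.4 248.2] 0.44 atz [623.  -74.2  -0. ] depth [615.8 -91.7  18.6]
hinge_mid [299.  173.1] 0.6 atz [534.2 232.5  92. ] depth [534.  231.4  92.8]
lid_edge [281.4 143.4] 0.64 atz None depth [474.1 204.3 236.4]
timer [354.5 244.5] 0.74 atz [634.7 -60.6   0. ] depth [628.  -76.7  16.8]
dish [297.  170.4] 0.17 atz [561.3 379.3   0. ] depth [526.9 229.6 106.5]
```

Run:
```python
import cv2
for n,(x0,y0,x1,y1) in (('top0',(200,140,460,270)),('side0',(220,100,440,370))):
    i=cv2.imread(f'pics/{n}.png')[y0:y1,x0:x1];f=min(800/i.shape[1],600/i.shape[0]);cv2.imwrite(f'pics/{n}z.png',cv2.resize(i,None,fx=f,fy=f,interpolation=2))
```

```text
(no output)
```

View pics/top0z.png

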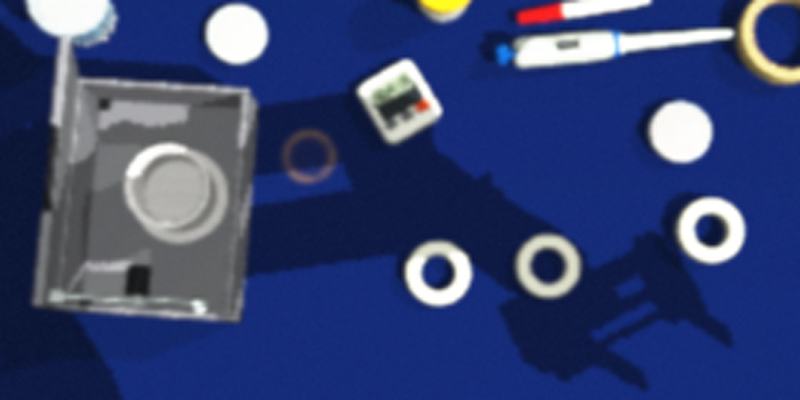

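View pics/side0z.png

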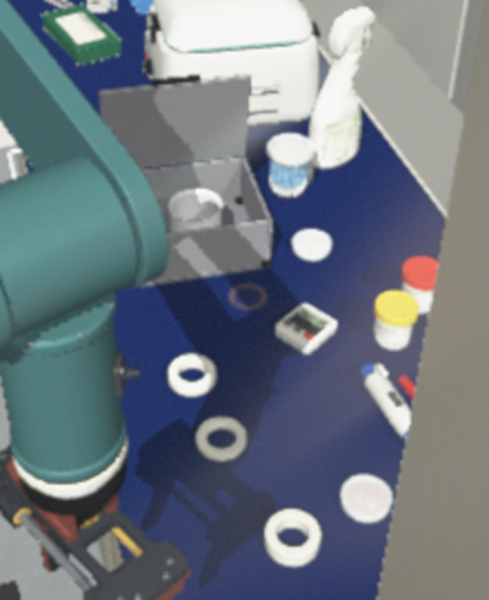

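The top view shows three rings at about px (342,229), (378,227), (431,215). The case is at (250,205), the tube at (256,202), and the knob at (245,231) beside the near wall. The timer is at (330,173) and the dish at (421,183). Next I get ring heights, exact centres and the case pose from depth.

Run:
```python
from h import *
from scipy.optimize import least_squares
def ringfit(s,c0,h):
    # bright mask rectified at plane z=h
    hsv=cv2.cvtColor(s['frame'],cv2.COLOR_RGB2HSV)
    e=np.array(s['eye']);o=np.array(s['orientation']);M=R(o);K=np.array(s['camera_matrix'])
    n=200;g=np.linspace(-60,60,n);X,Y=np.meshgrid(c0[0]+g,c0[1]+g)
    P=np.stack([X-e[0],Y-e[1],np.full_like(X,h)-e[2]],-1)@M
    u=K[0,0]*P[...,0]/-P[...,2]+K[0,2];v=K[1,1]*-P[...,1]/-P[...,2]+K[1,2]
    im=cv2.remap(hsv,u.astype(np.float32),v.astype(np.float32),1)
    b=((im[...,1]<110)&(im[...,2]>70)).astype(np.uint8)
    return im,b,g
for c in('top','side'):
    s=eyes.snapshot(c)
    C=cloud(s)
    for c0 in((461,-118),(472,-236),(503,-395)):
        d=np.hypot(C[:,0]-c0[0],C[:,1]-c0[1]);rr=C[(d<31)&(d>15)];bg=C[(d>36)&(d<55)]
        out=[]
        for h in(10,15,20):
            im,b,g=ringfit(s,c0,h)
            k,l,st,ce=cv2.connectedComponentsWithStats(b)
            i=1+np.argmax(st[1:,4]);cs,_=cv2.findContours((l==i).astype(np.uint8),cv2.RETR_EXTERNAL,cv2.CHAIN_APPROX_NONE)
            (x,y),rad=cv2.minEnclosingCircle(cs[0]);el=cv2.fitEllipse(cs[0]);sc=g[1]-g[0]
            out.append((h,np.round([c0[0]-60+el[0][0]*sc,c0[1]-60+el[0][1]*sc,el[1][0]*sc,el[1][1]*sc],1)))
        print(c,c0,'z75',np.percentile(rr[:,2],[50,75,90]).round(1),'bg',np.median(bg[:,2]).round(1),*out)
```

```text
top (461, -118) z75 [13.7 16.  18. ] bg 1.0 (10, array([ 461.4, -122. ,   67.5,   70. ])) (15, array([ 461.1, -121.7,   67.3,   69.7])) (20, array([ 460.8, -121.5,   67. ,   69.4]))
top (472, -236) z75 [10.1 11.9 13.4] bg 0.9 (10, array([ 468.8, -231.5,   67.1,   68.7])) (15, array([ 468.5, -230.9,   66.9,   68.3])) (20, array([ 468.2, -230.2,   66.5,   68. ]))
top (503, -395) z75 [20.  21.9 23.8] bg 1.2 (10, array([ 505.6, -393.7,   68.5,   71.7])) (15, array([ 505.2, -392.4,   68.2,   71.4])) (20, array([ 504.7, -391. ,   68. ,   71. ]))
side (461, -118) z75 [14.7 16.3 17.3] bg 0.7 (10, array([ 462.5, -123.1,   70. ,   83.6])) (15, array([ 461.4, -127.6,   69.7,   83.1])) (20, array([ 460.2, -132.1,   69.3,   82.7]))
side (472, -236) z75 [ 7.9 10.5 12.4] bg 0.4 (10, array([ 482.8, -248.5,  107.1,  144.2])) (15, array([ 483.1, -249.8,  105.1,  143.1])) (20, array([ 483.3, -251. ,  103.3,  143.1]))
side (503, -395) z75 [16.7 20.4 21.9] bg 0.6 (10, array([ 511.2, -379.2,  103.4,  140.7])) (15, array([ 510.8, -380.6,  107.2,  141.1])) (20, array([ 510.2, -382.3,  109.9,  142.3]))
```

Run:
```python
from h import *
s=eyes.snapshot('top');C=cloud(s)
m=(C[:,0]>380)&(C[:,0]<700)&(C[:,1]>20)&(C[:,1]<280)
C=C[m]
# rim of the case
rim=C[(C[:,2]>83)&(C[:,2]<94)]
print(len(rim),rim.min(0).round(),rim.max(0).round())
np.save('rim.npy',rim)
# height map
im=np.zeros((520,640),np.uint8)
for p in C: 
    a=int((p[0]-380)*2);b=int((280-p[1])*2)
    cv2.circle(im,(a,b),2,int(np.clip(p[2],0,250)),-1)
# x right, y up
cv2.imwrite('pics/hm.png',cv2.applyColorMap(im,cv2.COLORMAP_JET))
for n in('knee','ring_thick','lid','tube_mouth','stay_knee','chest'):
    for q in nets.silhouettes(n,s)[:2]:
        c=cloud(s,q['mask']);print(n,round(q['confidence'],2),q['pixel'],len(c),np.percentile(c,[3,50,97],axis=0).round(0).tolist() if len(c) else '')
i=s['frame'][185:245,205:285,::-1];cv2.imwrite('pics/case.png',cv2.resize(i,None,fx=10,fy=10,interpolation=2))
```

```text
503 [413.  62.  83.] [699. 264.  93.]
knee 0.52 [244.7, 232.8] 103 [[426.0, 141.0, 8.0], [442.0, 151.0, 139.0], [458.0, 178.0, 144.0]]
ring_thick 0.81 [438.2, 212.9] 223 [[478.0, -419.0, 6.0], [505.0, -393.0, 20.0], [530.0, -363.0, 25.0]]
lid 0.91 [217.8, 201.1] 636 [[427.0, 191.0, 101.0], [526.0, 202.0, 236.0], [633.0, 228.0, 265.0]]
tube_mouth 0.61 [244.8, 201.5] 5151 [[423.0, 67.0, 2.0], [528.0, 164.0, 21.0], [633.0, 231.0, 254.0]]
stay_knee 0.37 [217.1, 197.2] 638 [[427.0, 191.0, 105.0], [524.0, 202.0, 237.0], [630.0, 227.0, 265.0]]
chest 0.64 [247.0, 204.0] 5175 [[422.0, 67.0, 2.0], [529.0, 164.0, 21.0], [633.0, 231.0, 254.0]]
```

View pics/case.png

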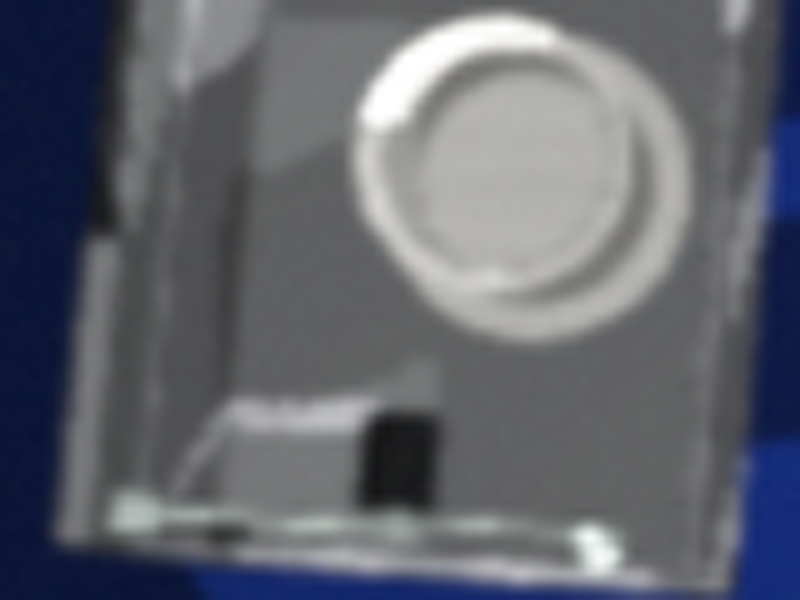

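View pics/hm.png

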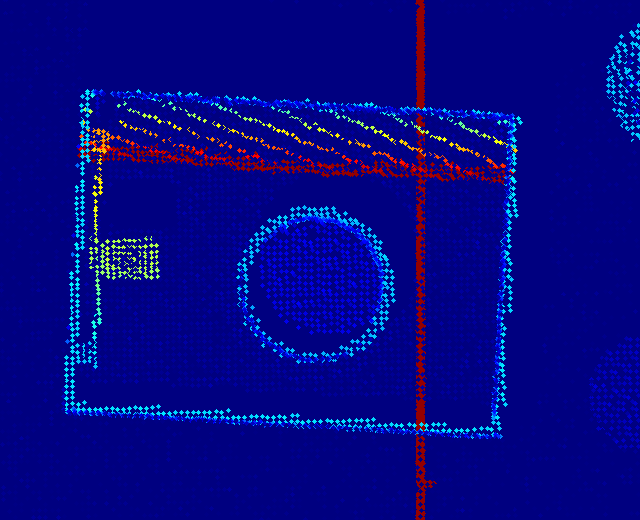

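Run:
```python
from h import *
from scipy.optimize import least_squares
for c in('top','side'):
    s=eyes.snapshot(c);C=cloud(s)
    d=np.hypot(C[:,0]-539,C[:,1]-137)
    T=C[(d<50)&(C[:,2]>74)&(C[:,2]<86)]
    f=least_squares(lambda p:np.hypot(T[:,0]-p[0],T[:,1]-p[1])-p[2],[539,137,38],loss='soft_l1');print(c,'tube',len(T),f.x.round(1),np.median(T[:,2]))
    m=(C[:,2]>80)&(C[:,2]<95)&(C[:,0]>400)&(C[:,0]<650)&(C[:,1]>50)&(C[:,1]<240)&(d>50)
    Q=C[m]
    def res(p):
        a=p[2];u=(Q[:,0]-p[0])*np.cos(a)+(Q[:,1]-p[1])*np.sin(a);v=-(Q[:,0]-p[0])*np.sin(a)+(Q[:,1]-p[1])*np.cos(a)
        # signed dist to rect centerline 107.5 x 80
        qx=abs(u)-107.5;qy=abs(v)-80
        return np.where((qx>0)|(qy>0),np.hypot(np.maximum(qx,0),np.maximum(qy,0)),np.maximum(qx,qy))
    f=least_squares(res,[530,150,-.06],loss='soft_l1',f_scale=3,x_scale=[1,1,.01]);x,y,a=f.x
    print(c,'case',f.x.round(3),'res',np.median(abs(f.fun)),'tube exp',x+12*np.cos(a)+12*np.sin(a),y+12*np.sin(a)-12*np.cos(a))
    K=C[(C[:,0]>420)&(C[:,0]<470)&(C[:,1]>130)&(C[:,1]<175)&(C[:,2]>125)&(C[:,2]<160)]
    print('knob',len(K),K.min(0),K.max(0),np.median(K,0)) if len(K) else 0
    L=C[(C[:,0]>420)&(C[:,0]<650)&(C[:,1]>170)&(C[:,1]<235)&(C[:,2]>245)&(C[:,2]<280)]
    print('lid top',len(L),np.percentile(L,[1,50,99],axis=0).round())
```

```text
top tube 183 [537.5 137.   36.5] 80.15316275684268
top case [ 5.26160e+02  1.48887e+02 -5.70000e-02] res 1.2712898908395758 tube exp 537.4592963536605 136.22508538181143
knob 106 [425.68442398 136.6073486  125.8238362 ] [458.60407538 174.022942   157.65886412] [441.85323139 150.39939874 139.63146878]
lid top 310 [[424. 189. 247.]
 [527. 197. 254.]
 [635. 207. 268.]]
side tube 126 [536.8 137.6  36.4] 79.3585088381916
side case [ 5.25363e+02  1.50589e+02 -6.40000e-02] res 1.9361290147432442 tube exp 536.5771971539256 137.85113232566465
lid top 294 [[422. 189. 245.]
 [527. 198. 253.]
 [633. 210. 267.]]
```

```bash
cat > rings.py <<'E'
from h import *
from scipy.optimize import minimize
def fit(s,c0,h):
    hsv=cv2.cvtColor(s['frame'],cv2.COLOR_RGB2HSV)
    b=((hsv[...,1]<110)&(hsv[...,2]>70)).astype(float)
    e=np.array(s['eye']);M=R(s['orientation']);K=np.array(s['camera_matrix'])
    def pr(P):
        q=(P-e)@M;return np.stack([K[0,0]*q[:,0]/-q[:,2]+K[0,2],-K[1,1]*q[:,1]/-q[:,2]*-1*-1+K[1,2]],-1)
    t=np.linspace(0,2*np.pi,60,endpoint=False);ci=np.stack([np.cos(t),np.sin(t)],-1)
    c=pr(np.array([[*c0,h/2]]))[0];u0,v0=int(c[0])-20,int(c[1])-20;S=8
    B=cv2.resize(b[v0:v0+40,u0:u0+40],None,fx=S,fy=S,interpolation=cv2.INTER_LINEAR)
    def mask(p):
        m=np.zeros(B.shape,np.uint8);f=lambda rad,z:((pr(np.c_[p[0]+rad*ci[:,0],p[1]+rad*ci[:,1],np.full(60,z)])-[u0,v0]+.5)*S).astype(np.int32)
        cv2.fillConvexPoly(m,cv2.convexHull(np.r_[f(31,0),f(31,h)]),1)
        a=np.zeros_like(m);d=np.zeros_like(m);cv2.fillConvexPoly(a,f(19,0),1);cv2.fillConvexPoly(d,f(19,h),1);m[(a&d)>0]=0
        return m
    near=cv2.dilate(mask(c0),np.ones((61,61)))
    cost=lambda p:(abs(mask(p)-B)*near).sum()
    return minimize(cost,c0,method='Nelder-Mead',options=dict(initial_simplex=[[c0[0],c0[1]],[c0[0]+4,c0[1]],[c0[0],c0[1]+4]]))
E
python3 - <<'E'
from rings import *
for c in('top','side'):
    s=eyes.snapshot(c);C=cloud(s)
    for n,c0,h in(('thick',(505,-391),20),('medium',(461,-122),15),('thin',(469,-231),10)):
        f=fit(s,c0,h)
        for k in range(4):
            d=np.hypot(C[:,0]-c0[0],C[:,1]-c0[1]);P=C[(d<36)&(C[:,2]>h-5)];c0=P.mean(0)[:2]
        print(c,n,f.x.round(1),f.fun/64,'cloud',c0.round(1),len(P))
E
```

```text
top thick [ 505.6 -393.9] 88.1884765625 cloud [ 504.6 -392.2] 207
top medium [ 461.7 -122.5] 113.0389404296875 cloud [ 461.  -123.1] 197
top thin [ 469.3 -232.2] 96.007568359375 cloud [ 469.5 -231.8] 209
side thick [ 505.6 -392.4] 400.2786865234375 cloud [ 504.4 -393.4] 307
side medium [ 462.3 -121.2] 83.599609375 cloud [ 460.9 -123.4] 203
side thin [ 469.8 -237.6] 314.66107177734375 cloud [ 468.4 -232.6] 237
```

```bash
cat > plan.py <<'E'
# usage: plan.py x,y,z[,yaw[,grip]] ... -> rows of one call from the commanded pose in led.json ; writes the new ledger
import json,sys,os
import numpy as np
L=json.load(open('led.json')) if os.path.exists('led.json') else [269.999,-535.782,222.623,-1.104]
if sys.argv[1]=='set': json.dump([float(v) for v in sys.argv[2].split(',')],open('led.json','w'));sys.exit()
# calls separated by '/'
calls=[[]]
for a in sys.argv[1:]:
    if a=='/':calls.append([])
    else:calls[-1].append([float(v) if v!='_' else None for v in a.split(',')])
for rows in calls:
    x,y,z,a=L;c,s=np.cos(a),np.sin(a);out=[];prev=np.array(L);seen=[]
    for t in rows:
        t=t+[None]*(5-len(t));T=[prev[i] if t[i] is None else t[i] for i in range(4)]
        d=np.array(T[:3])-[x,y,z];o=dict(x=round((d[0]*c+d[1]*s)/300,3),y=round((d[0]*s-d[1]*c)/300,3),z=round(-d[2]/300,3),twist=round(-(T[3]-a)/(np.pi/2),3))
        if t[4] is not None:o['gripper']=t[4]
        step=np.linalg.norm(np.array(T[:3])-prev[:3]);out.append(o)
        if step>41.7 or abs(T[3]-prev[3])>.1249: print('step',step,abs(T[3]-prev[3]))
        prev=np.array(T)
    import json as j
    for o in out: print(j.dumps(o)+',')
    print()
    o=out[-1];X,Y,Z=o['x']*300,o['y']*300,o['z']*300
    L=[x+X*c+Y*s,y+X*s-Y*c,z-Z,a-o['twist']*np.pi/2]
json.dump(L,open('led.json','w'));print('led',np.round(L,3))
E
python3 plan.py 285,-527,215 315,-508,200 348,-488,185 380,-468,170 410,-450,155 / 435,-435,142 460,-420,130 482,-407,120 497,-397,110 505,-393,105
```

```text
{"x": -0.004, "y": -0.058, "z": 0.025, "twist": -0.0},
{"x": -0.015, "y": -0.176, "z": 0.075, "twist": -0.0},
{"x": -0.025, "y": -0.304, "z": 0.125, "twist": -0.0},
{"x": -0.037, "y": -0.429, "z": 0.175, "twist": -0.0},
{"x": -0.045, "y": -0.545, "z": 0.225, "twist": -0.0},

{"x": -0.007, "y": -0.097, "z": 0.044, "twist": -0.0},
{"x": -0.015, "y": -0.194, "z": 0.084, "twist": -0.0},
{"x": -0.02, "y": -0.279, "z": 0.117, "twist": -0.0},
{"x": -0.028, "y": -0.339, "z": 0.15, "twist": -0.0},
{"x": -0.027, "y": -0.369, "z": 0.167, "twist": -0.0},

led [ 505.143 -393.095  105.023   -1.104]
```

Request:
{"name": "move_arm", "arguments": {
  "moves": [
    {"x":-0.004,"y":-0.058,"z":0.025,"gripper":0},
    {"x":-0.015,"y":-0.176,"z":0.075,"gripper":0},
    {"x":-0.025,"y":-0.304,"z":0.125,"gripper":0},
    {"x":-0.037,"y":-0.429,"z":0.175,"gripper":0},
    {"x":-0.045,"y":-0.545,"z":0.225,"gripper":0}
  ]
}}

```text
validation failed for argument at $.mo...
```

Request:
{"name": "move_arm", "arguments": {
  "moves": [
    {"x":-0.007,"y":-0.097,"z":0.044},
    {"x":-0.015,"y":-0.194,"z":0.084},
    {"x":-0.02,"y":-0.279,"z":0.117},
    {"x":-0.028,"y":-0.339,"z":0.15},
    {"x":-0.027,"y":-0.369,"z":0.167}
  ]
}}

```text
validation failed for argument at $.mo...
```

```bash
python3 plan.py 505,-393,80 505,-393,55 505,-393,30 505,-393,16 505,-393,10 / 505,-393,10,_,1 505,-393,10,_,1 505,-393,10,_,1 505,-393,10,_,1 505,-393,10,_,1;python3 -c "
from h import *
s=r.sense();print(s['eef_pos'],s['tcp_rot'],s['t'])"
```

```text
{"x": -0.0, "y": 0.0, "z": 0.083, "twist": -0.0},
{"x": -0.0, "y": 0.0, "z": 0.167, "twist": -0.0},
{"x": -0.0, "y": 0.0, "z": 0.25, "twist": -0.0},
{"x": -0.0, "y": 0.0, "z": 0.297, "twist": -0.0},
{"x": -0.0, "y": 0.0, "z": 0.317, "twist": -0.0},

{"x": -0.0, "y": 0.0, "z": -0.0, "twist": -0.0, "gripper": 1.0},
{"x": -0.0, "y": 0.0, "z": -0.0, "twist": -0.0, "gripper": 1.0},
{"x": -0.0, "y": 0.0, "z": -0.0, "twist": -0.0, "gripper": 1.0},
{"x": -0.0, "y": 0.0, "z": -0.0, "twist": -0.0, "gripper": 1.0},
{"x": -0.0, "y": 0.0, "z": -0.0, "twist": -0.0, "gripper": 1.0},

led [ 505.143 -393.095    9.923   -1.104]
[ 269.99377148 -535.79833304  222.62488269] [ 3.14157436e+00  1.02445632e-04 -1.10399860e+00] 1.85
```

Request:
{"name": "move_arm", "arguments": {
  "moves": [
    {"x":-0.004,"y":-0.058,"z":0.025,"twist":0,"gripper":0},
    {"x":-0.015,"y":-0.176,"z":0.075,"twist":0,"gripper":0},
    {"x":-0.025,"y":-0.304,"z":0.125,"twist":0,"gripper":0},
    {"x":-0.037,"y":-0.429,"z":0.175,"twist":0,"gripper":0},
    {"x":-0.045,"y":-0.545,"z":0.225,"twist":0,"gripper":0}
  ]
}}

```text
t: 2.27
eef_pos: [411.3, -449.0, 154.7]
tcp_rot: [-3.141, -0.0, -1.105]
ft_force: [0.8, -0.6, -0.1]
gripper_width: 87.8
```

Request:
{"name": "move_arm", "arguments": {
  "moves": [
    {"x":-0.007,"y":-0.097,"z":0.044,"twist":0,"gripper":0},
    {"x":-0.015,"y":-0.194,"z":0.084,"twist":0,"gripper":0},
    {"x":-0.02,"y":-0.279,"z":0.117,"twist":0,"gripper":0},
    {"x":-0.028,"y":-0.339,"z":0.15,"twist":0,"gripper":0},
    {"x":-0.027,"y":-0.369,"z":0.167,"twist":0,"gripper":0}
  ]
}}

```text
t: 2.68
eef_pos: [506.6, -390.9, 103.7]
tcp_rot: [-3.142, 0.002, -1.102]
ft_force: [0.0, -0.5, 0.4]
gripper_width: 87.8
```

Request:
{"name": "move_arm", "arguments": {
  "moves": [
    {"x":0,"y":0,"z":0.083,"twist":0,"gripper":0},
    {"x":0,"y":0,"z":0.167,"twist":0,"gripper":0},
    {"x":0,"y":0,"z":0.25,"twist":0,"gripper":0},
    {"x":0,"y":0,"z":0.297,"twist":0,"gripper":0},
    {"x":0,"y":0,"z":0.317,"twist":0,"gripper":0}
  ]
}}

```text
t: 3.1
eef_pos: [503.5, -392.4, 7.6]
tcp_rot: [3.14, 0.004, -1.104]
ft_force: [-0.6, -0.4, 0.7]
gripper_width: 87.9
```

Request:
{"name": "move_arm", "arguments": {
  "moves": [
    {"x":0,"y":0,"z":0,"twist":0,"gripper":1},
    {"x":0,"y":0,"z":0,"twist":0,"gripper":1},
    {"x":0,"y":0,"z":0,"twist":0,"gripper":1},
    {"x":0,"y":0,"z":0,"twist":0,"gripper":1},
    {"x":0,"y":0,"z":0,"twist":0,"gripper":1}
  ],
  "newtons": 25
}}

```text
t: 3.52
eef_pos: [505.7, -393.8, 11.3]
tcp_rot: [-3.141, -0.002, -1.104]
ft_force: [0.2, 1.0, 3.2]
gripper_width: 60.8
```

```bash
python3 plan.py 505,-393,20,-1.104,1 505,-393,40,_,1 505,-393,65,_,1 505,-393,95,_,1  505,-385,115,_,1 / 507,-365,130,-1.0,1 510,-335,135,-.88,1 514,-298,135,-.76,1 517,-260,135,-.64,1 520,-222,135,-.52,1 / 523,-184,135,-.4,1 526,-146,135,-.28,1 529,-108,135,-.17,1 532,-70,135,-.1,1 534,-35,135,-.06,1 / 535,0,135,-.06,1 536,35,135,-.06,1 537,70,135,-.06,1 537,98,135,-.06,1 537.2,118,132,-.06,1 / 537.2,130,128,-.06,1 537.2,136,126,_,1 537.2,137.2,125,_,1 537.2,137.2,125,_,1
```

```text
{"x": -0.0, "y": 0.0, "z": -0.034, "twist": -0.0, "gripper": 1.0},
{"x": -0.0, "y": 0.0, "z": -0.1, "twist": -0.0, "gripper": 1.0},
{"x": -0.0, "y": 0.0, "z": -0.184, "twist": -0.0, "gripper": 1.0},
{"x": -0.0, "y": 0.0, "z": -0.284, "twist": -0.0, "gripper": 1.0},
{"x": -0.024, "y": -0.012, "z": -0.35, "twist": -0.0, "gripper": 1.0},

{"x": -0.057, "y": -0.036, "z": -0.05, "twist": -0.066, "gripper": 1.0},
{"x": -0.142, "y": -0.09, "z": -0.067, "twist": -0.143, "gripper": 1.0},
{"x": -0.246, "y": -0.157, "z": -0.067, "twist": -0.219, "gripper": 1.0},
{"x": -0.354, "y": -0.223, "z": -0.067, "twist": -0.295, "gripper": 1.0},
{"x": -0.463, "y": -0.289, "z": -0.067, "twist": -0.372, "gripper": 1.0},

{"x": -0.054, "y": -0.115, "z": 0.0, "twist": -0.076, "gripper": 1.0},
{"x": -0.109, "y": -0.23, "z": 0.0, "twist": -0.153, "gripper": 1.0},
{"x": -0.163, "y": -0.345, "z": 0.0, "twist": -0.223, "gripper": 1.0},
{"x": -0.217, "y": -0.46, "z": 0.0, "twist": -0.267, "gripper": 1.0},
{"x": -0.269, "y": -0.564, "z": 0.0, "twist": -0.293, "gripper": 1.0},

{"x": -0.004, "y": -0.117, "z": 0.0, "twist": 0.0, "gripper": 1.0},
{"x": -0.007, "y": -0.233, "z": 0.0, "twist": 0.0, "gripper": 1.0},
{"x": -0.011, "y": -0.35, "z": 0.0, "twist": 0.0, "gripper": 1.0},
{"x": -0.016, "y": -0.443, "z": 0.0, "twist": 0.0, "gripper": 1.0},
{"x": -0.02, "y": -0.51, "z": 0.01, "twist": 0.0, "gripper": 1.0},

{"x": -0.002, "y": -0.04, "z": 0.013, "twist": 0.0, "gripper": 1.0},
{"x": -0.003, "y": -0.06, "z": 0.02, "twist": 0.0, "gripper": 1.0},
{"x": -0.003, "y": -0.064, "z": 0.023, "twist": 0.0, "gripper": 1.0},
{"x": -0.003, "y": -0.064, "z": 0.023, "twist": 0.0, "gripper": 1.0},

led [ 5.37348e+02  1.37255e+02  1.25123e+02 -5.90000e-02]
```

Request:
{"name": "move_arm", "arguments": {
  "moves": [
    {"x":0,"y":0,"z":-0.034,"twist":0,"gripper":1},
    {"x":0,"y":0,"z":-0.1,"twist":0,"gripper":1},
    {"x":0,"y":0,"z":-0.184,"twist":0,"gripper":1},
    {"x":0,"y":0,"z":-0.184,"twist":0,"gripper":1},
    {"x":0,"y":0,"z":-0.184,"twist":0,"gripper":1}
  ]
}}

```text
t: 3.93
eef_pos: [506.4, -394.2, 67.5]
tcp_rot: [-3.14, -0.004, -1.104]
ft_force: [1.0, 0.7, -0.5]
gripper_width: 61.0
```

Run:
```python
from h import *
for c in('side','top'):
    s=eyes.snapshot(c);x=s['frame'][260:400,250:450] if c=='side' else s['frame'][160:270,330:490];cv2.imwrite(f'pics/g1{c}.png',cv2.resize(x[:,:,::-1],None,fx=4,fy=4,interpolation=2))
```

```text
(no output)
```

View pics/g1side.png

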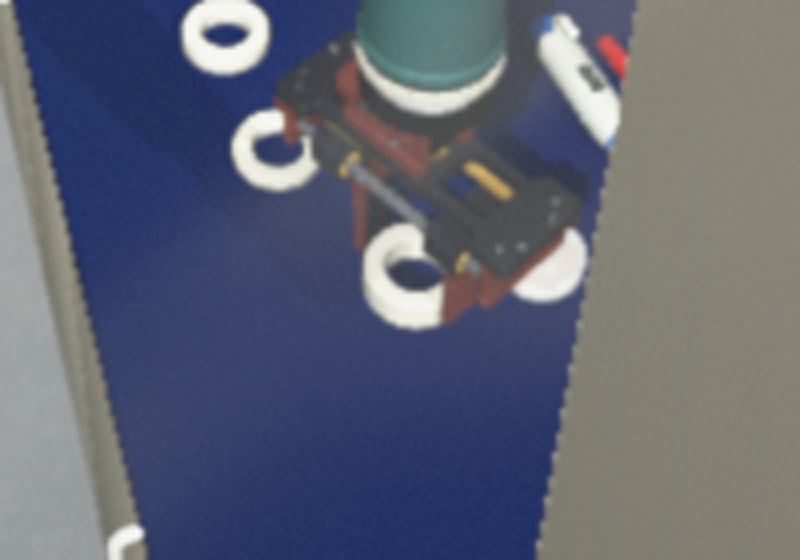

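The ring is held flat in the fingers at about (410,280) in the crop. I continue to the tube.

```bash
python3 plan.py set 505.14,-393.1,65.12,-1.104; python3 plan.py  505,-385,90,-1.104,1 506,-370,120,-1.0,1 510,-338,135,-.88,1 514,-298,135,-.76,1 517,-260,135,-.64,1 / 520,-222,135,-.52,1  523,-184,135,-.4,1 526,-146,135,-.28,1 529,-108,135,-.17,1 532,-70,135,-.1,1 / 534,-35,135,-.06,1  535,0,135,-.06,1 536,35,135,-.06,1 537,70,135,-.06,1 537,98,135,-.06,1 / 537.2,118,132,-.06,1 537.2,130,128,-.06,1 537.2,136,126,_,1 537.2,137.2,125,_,1 537.2,137.2,125,_,1
```

```text
{"x": -0.024, "y": -0.012, "z": -0.083, "twist": -0.0, "gripper": 1.0},
{"x": -0.067, "y": -0.037, "z": -0.183, "twist": -0.066, "gripper": 1.0},
{"x": -0.157, "y": -0.097, "z": -0.233, "twist": -0.143, "gripper": 1.0},
{"x": -0.27, "y": -0.169, "z": -0.233, "twist": -0.219, "gripper": 1.0},
{"x": -0.378, "y": -0.235, "z": -0.233, "twist": -0.295, "gripper": 1.0},

{"x": -0.068, "y": -0.108, "z": 0.0, "twist": -0.077, "gripper": 1.0},
{"x": -0.136, "y": -0.215, "z": 0.0, "twist": -0.153, "gripper": 1.0},
{"x": -0.203, "y": -0.323, "z": 0.0, "twist": -0.23, "gripper": 1.0},
{"x": -0.271, "y": -0.43, "z": 0.0, "twist": -0.3, "gripper": 1.0},
{"x": -0.339, "y": -0.538, "z": 0.0, "twist": -0.344, "gripper": 1.0},

{"x": -0.005, "y": -0.116, "z": 0.0, "twist": -0.026, "gripper": 1.0},
{"x": -0.013, "y": -0.233, "z": 0.0, "twist": -0.026, "gripper": 1.0},
{"x": -0.022, "y": -0.349, "z": 0.0, "twist": -0.026, "gripper": 1.0},
{"x": -0.03, "y": -0.466, "z": 0.0, "twist": -0.026, "gripper": 1.0},
{"x": -0.039, "y": -0.559, "z": 0.0, "twist": -0.026, "gripper": 1.0},

{"x": -0.004, "y": -0.066, "z": 0.01, "twist": 0.0, "gripper": 1.0},
{"x": -0.006, "y": -0.106, "z": 0.023, "twist": 0.0, "gripper": 1.0},
{"x": -0.007, "y": -0.126, "z": 0.03, "twist": 0.0, "gripper": 1.0},
{"x": -0.008, "y": -0.13, "z": 0.033, "twist": 0.0, "gripper": 1.0},
{"x": -0.008, "y": -0.13, "z": 0.033, "twist": 0.0, "gripper": 1.0},

led [ 5.37060e+02  1.37181e+02  1.25120e+02 -5.90000e-02]
```

Request:
{"name": "move_arm", "arguments": {
  "moves": [
    {"x":-0.024,"y":-0.012,"z":-0.083,"twist":0,"gripper":1},
    {"x":-0.067,"y":-0.037,"z":-0.183,"twist":-0.066,"gripper":1},
    {"x":-0.157,"y":-0.097,"z":-0.233,"twist":-0.143,"gripper":1},
    {"x":-0.27,"y":-0.169,"z":-0.233,"twist":-0.219,"gripper":1},
    {"x":-0.378,"y":-0.235,"z":-0.233,"twist":-0.295,"gripper":1}
  ]
}}

```text
t: 4.45
eef_pos: [517.2, -259.2, 135.2]
tcp_rot: [-3.141, -0.001, -0.636]
ft_force: [-0.2, 0.1, -0.7]
gripper_width: 60.9
```

Request:
{"name": "move_arm", "arguments": {
  "moves": [
    {"x":-0.068,"y":-0.108,"z":0,"twist":-0.077,"gripper":1},
    {"x":-0.136,"y":-0.215,"z":0,"twist":-0.153,"gripper":1},
    {"x":-0.203,"y":-0.323,"z":0,"twist":-0.23,"gripper":1},
    {"x":-0.271,"y":-0.43,"z":0,"twist":-0.3,"gripper":1},
    {"x":-0.339,"y":-0.538,"z":0,"twist":-0.344,"gripper":1}
  ]
}}

```text
t: 4.87
eef_pos: [530.7, -67.9, 133.9]
tcp_rot: [-3.141, 0.002, -0.095]
ft_force: [0.4, 0.5, -1.0]
gripper_width: 61.1
```

Request:
{"name": "move_arm", "arguments": {
  "moves": [
    {"x":-0.005,"y":-0.116,"z":0,"twist":-0.026,"gripper":1},
    {"x":-0.013,"y":-0.233,"z":0,"twist":-0.026,"gripper":1},
    {"x":-0.022,"y":-0.349,"z":0,"twist":-0.026,"gripper":1},
    {"x":-0.03,"y":-0.466,"z":0,"twist":-0.026,"gripper":1},
    {"x":-0.039,"y":-0.559,"z":0,"twist":-0.026,"gripper":1}
  ]
}}

```text
t: 5.28
eef_pos: [535.9, 100.5, 133.9]
tcp_rot: [-3.141, 0.002, -0.059]
ft_force: [0.2, -0.9, -1.3]
gripper_width: 61.1
```

Request:
{"name": "move_arm", "arguments": {
  "moves": [
    {"x":-0.004,"y":-0.066,"z":0.01,"twist":0,"gripper":1},
    {"x":-0.006,"y":-0.106,"z":0.023,"twist":0,"gripper":1},
    {"x":-0.007,"y":-0.126,"z":0.03,"twist":0,"gripper":1},
    {"x":-0.008,"y":-0.13,"z":0.033,"twist":0,"gripper":1},
    {"x":-0.008,"y":-0.13,"z":0.033,"twist":0,"gripper":1}
  ]
}}

```text
t: 5.7
eef_pos: [536.5, 136.6, 124.4]
tcp_rot: [3.141, 0.002, -0.059]
ft_force: [0.5, -0.5, -1.2]
gripper_width: 61.2
```

Run:
```python
from h import *
print(r.sense()['eef_pos'],r.sense()['gripper_width'])
for c in('side','top'):
    s=eyes.snapshot(c);x=s['frame'][120:260,220:420] if c=='side' else s['frame'][160:260,190:340];cv2.imwrite(f'pics/t1{c}.png',cv2.resize(x[:,:,::-1],None,fx=4,fy=4,interpolation=2))
```

```text
[536.47981797 136.57496239 124.35729123] 61.16467760910572
```

View pics/t1side.png

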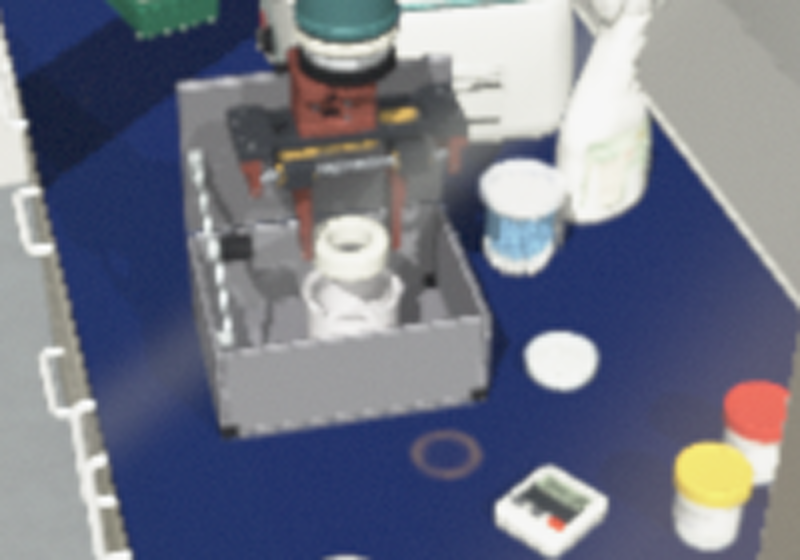

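View pics/t1top.png

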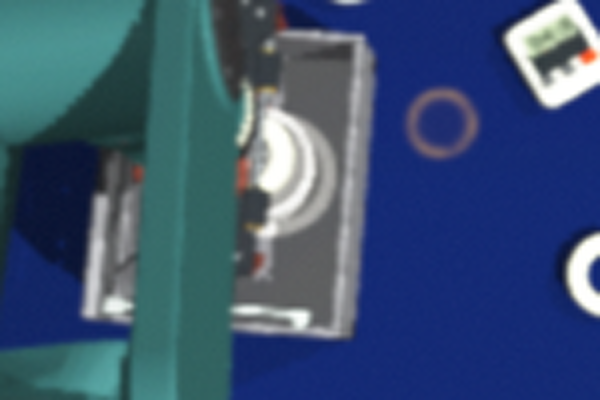

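Run:
```python
from h import *
s=eyes.snapshot('side')
C=cloud(s);d=np.hypot(C[:,0]-537,C[:,1]-135)
P=C[(d<50)&(C[:,2]>127)&(C[:,2]<142)];print(len(P),P.mean(0),P.min(0),P.max(0))
e=np.array(s['eye']);M=R(s['orientation']);K=np.array(s['camera_matrix'])
def pr(p):
    q=M.T@(np.array(p)-e);return K[0,0]*q[0]/-q[2]+K[0,2],-K[1,1]*q[1]/-q[2]+K[1,2]
im=s['frame'][:,:,::-1].copy();im=cv2.resize(im[120:260,220:420],None,fx=4,fy=4,interpolation=2)
def poly(c,rad,z,col):
    t=np.linspace(0,2*np.pi,60);pts=np.array([pr((c[0]+rad*np.cos(a),c[1]+rad*np.sin(a),z)) for a in t]);cv2.polylines(im,[((pts-[220,120]+.5)*4).astype(np.int32)],True,col,1)
for z in(115,135):
    poly((536.8,137),31,z,(0,0,255))
poly((536.8,137),19,135,(0,255,255))
poly((537.1,137.2),40.5,81,(0,255,0));poly((537.1,137.2),36.5,81,(0,255,0))
cv2.imwrite('pics/ov1.png',im)
```

```text
180 [535.32641166 132.7589029  133.11870557] [496.77893564 103.46733656 127.01627324] [574.21232221 163.29266108 140.1876962 ]
```

View pics/ov1.png

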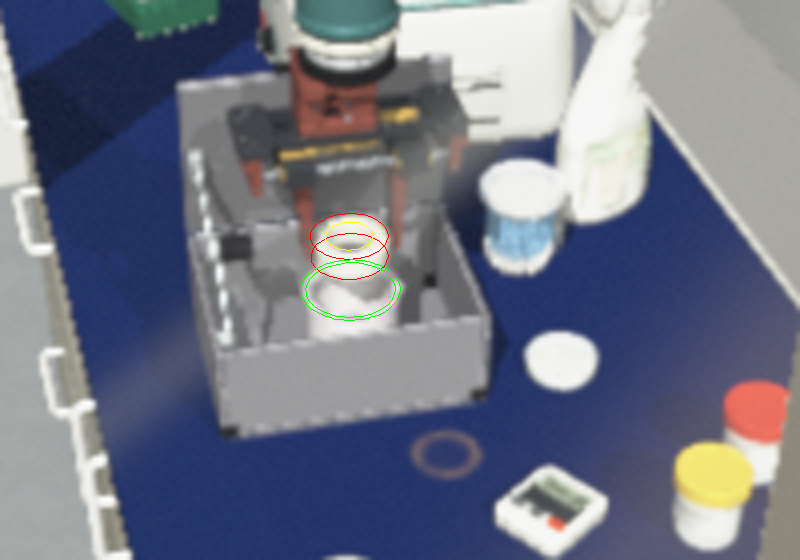

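```bash
python3 plan.py 537.1,137.3,110,-.06,1 537.1,137.3,98,-.06,1 537.1,137.3,90,_,1 537.1,137.3,86,_,1 537.1,137.3,84,_,1
```

```text
{"x": 0.0, "y": -0.0, "z": 0.05, "twist": 0.0, "gripper": 1.0},
{"x": 0.0, "y": -0.0, "z": 0.09, "twist": 0.0, "gripper": 1.0},
{"x": 0.0, "y": -0.0, "z": 0.117, "twist": 0.0, "gripper": 1.0},
{"x": 0.0, "y": -0.0, "z": 0.13, "twist": 0.0, "gripper": 1.0},
{"x": 0.0, "y": -0.0, "z": 0.137, "twist": 0.0, "gripper": 1.0},

led [ 5.37060e+02  1.37181e+02  8.40200e+01 -5.90000e-02]
```

Request:
{"name": "move_arm", "arguments": {
  "moves": [
    {"x":0,"y":0,"z":0.05,"twist":0,"gripper":1},
    {"x":0,"y":0,"z":0.09,"twist":0,"gripper":1},
    {"x":0,"y":0,"z":0.117,"twist":0,"gripper":1},
    {"x":0,"y":0,"z":0.13,"twist":0,"gripper":1},
    {"x":0,"y":0,"z":0.137,"twist":0,"gripper":1}
  ]
}}

```text
t: 6.27
eef_pos: [536.9, 136.6, 83.6]
tcp_rot: [3.141, 0.001, -0.06]
ft_force: [-1.1, 0.5, -2.1]
gripper_width: 61.3
```

Request:
{"name": "move_arm", "arguments": {
  "moves": [
    {"x":0,"y":0,"z":0,"twist":0,"gripper":1}
  ]
}}

```text
t: 6.35
eef_pos: [537.0, 136.8, 83.9]
tcp_rot: [3.142, 0.0, -0.06]
ft_force: [0.1, 0.7, -0.4]
gripper_width: 60.9
```

No contact forces. Release to about 75 mm opening, then lift.

Request:
{"name": "move_arm", "arguments": {
  "moves": [
    {"x":0,"y":0,"z":0,"twist":0,"gripper":0.15},
    {"x":0,"y":0,"z":0,"twist":0,"gripper":0.15},
    {"x":0,"y":0,"z":0,"twist":0,"gripper":0.15},
    {"x":0,"y":0,"z":0,"twist":0,"gripper":0.15}
  ]
}}

```text
t: 6.68
eef_pos: [537.5, 137.3, 84.6]
tcp_rot: [-3.141, -0.001, -0.059]
ft_force: [-0.7, 0.6, -0.5]
gripper_width: 74.2
```

Request:
{"name": "move_arm", "arguments": {
  "moves": [
    {"x":0,"y":0,"z":-0.05,"twist":0,"gripper":0.1},
    {"x":0,"y":0.06,"z":-0.15,"twist":0,"gripper":0.1},
    {"x":0,"y":0.2,"z":-0.18,"twist":0,"gripper":0.1},
    {"x":0,"y":0.33,"z":-0.2,"twist":0,"gripper":0.1},
    {"x":0,"y":0.47,"z":-0.2,"twist":0,"gripper":0}
  ]
}}

```text
t: 7.1
eef_pos: [530.0, -4.2, 146.2]
tcp_rot: [3.141, -0.004, -0.057]
ft_force: [0.4, -0.1, -0.3]
gripper_width: 82.4
```

Run:
```python
from h import *
print(r.sense()['eef_pos'],r.sense()['t'])
for c in('side','top'):
    s=eyes.snapshot(c);x=s['frame'][120:260,220:420] if c=='side' else s['frame'][160:260,190:340];cv2.imwrite(f'pics/t2{c}.png',cv2.resize(x[:,:,::-1],None,fx=4,fy=4,interpolation=2))
    C=cloud(s);d=np.hypot(C[:,0]-537,C[:,1]-137);print(c,len(C[d<15]),np.median(C[d<15][:,2]),np.percentile(C[(d<30)&(d>20)][:,2],[10,30,50,70,90]))
```

```text
[529.96913991  -4.23577638 146.20177787] 7.1
side 1 45.654501873194704 [37.75363947 41.71906969 43.19037921 44.89178569 47.29372467]
top 0 nan [40.41158415 41.24922602 42.58030048 43.87100201 44.65359169]
  return _methods._mean(a, axis=axis, dtype=dtype,
  ret = ret.dtype.type(ret / rcount)
```

View pics/t2side.png

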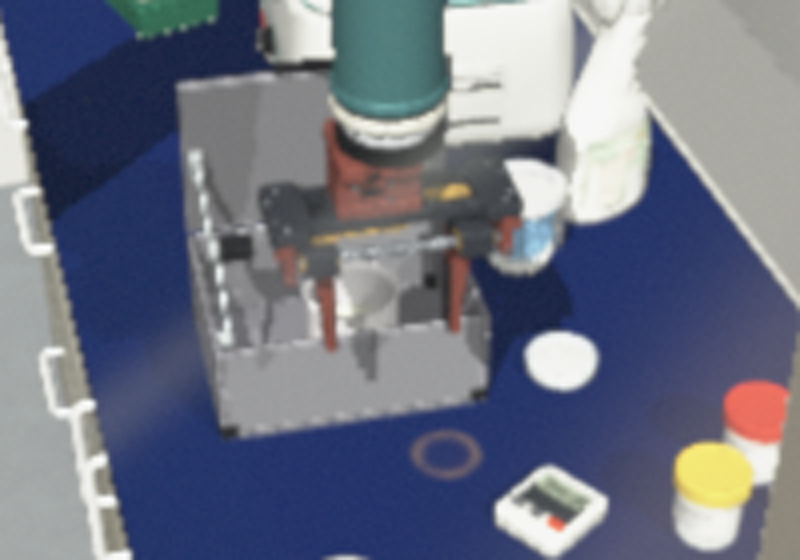

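View pics/t2top.png

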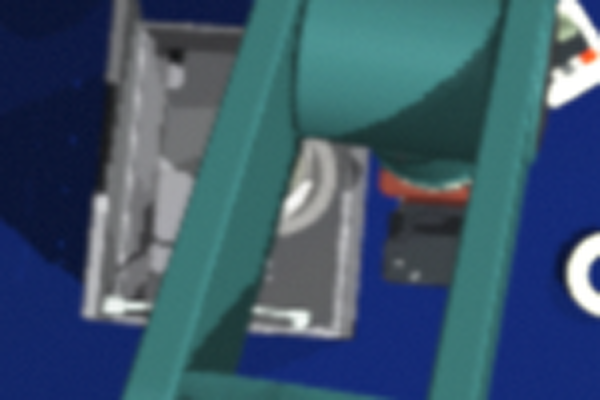

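The thick ring sits flat, top at z≈43 as expected (23+20). Next is the medium ring.

```bash
python3 plan.py set 528.72,-3.57,144.02,-.059; python3 plan.py 515,-25,135,-.059,0 496,-55,120,_,0 480,-85,100,_,0 468,-110,80,_,0 461.4,-122,60,_,0 / 461.4,-122.7,45,_,0  461.4,-122.7,25,_,0 461.4,-122.7,12,_,0 461.4,-122.7,7.6,_,0 461.4,-122.7,7.6,_,0
```

```text
{"x": -0.041, "y": 0.074, "z": 0.03, "twist": -0.0, "gripper": 0.0},
{"x": -0.099, "y": 0.178, "z": 0.08, "twist": -0.0, "gripper": 0.0},
{"x": -0.146, "y": 0.281, "z": 0.147, "twist": -0.0, "gripper": 0.0},
{"x": -0.181, "y": 0.366, "z": 0.213, "twist": -0.0, "gripper": 0.0},
{"x": -0.201, "y": 0.407, "z": 0.28, "twist": -0.0, "gripper": 0.0},

{"x": 0.0, "y": 0.003, "z": 0.05, "twist": -0.0, "gripper": 0.0},
{"x": 0.0, "y": 0.003, "z": 0.117, "twist": -0.0, "gripper": 0.0},
{"x": 0.0, "y": 0.003, "z": 0.16, "twist": -0.0, "gripper": 0.0},
{"x": 0.0, "y": 0.003, "z": 0.175, "twist": -0.0, "gripper": 0.0},
{"x": 0.0, "y": 0.003, "z": 0.175, "twist": -0.0, "gripper": 0.0},

led [ 4.61272e+02 -1.22800e+02  7.52000e+00 -5.90000e-02]
```

Request:
{"name": "move_arm", "arguments": {
  "moves": [
    {"x":-0.041,"y":0.074,"z":0.03,"twist":0,"gripper":0},
    {"x":-0.099,"y":0.178,"z":0.08,"twist":0,"gripper":0},
    {"x":-0.146,"y":0.281,"z":0.147,"twist":0,"gripper":0},
    {"x":-0.181,"y":0.366,"z":0.213,"twist":0,"gripper":0},
    {"x":-0.201,"y":0.407,"z":0.28,"twist":0,"gripper":0}
  ]
}}

```text
t: 7.62
eef_pos: [460.4, -123.1, 59.7]
tcp_rot: [3.141, -0.001, -0.06]
ft_force: [0.8, 0.5, -0.7]
gripper_width: 87.6
```

Request:
{"name": "move_arm", "arguments": {
  "moves": [
    {"x":0,"y":0.003,"z":0.05,"twist":0,"gripper":0},
    {"x":0,"y":0.003,"z":0.117,"twist":0,"gripper":0},
    {"x":0,"y":0.003,"z":0.16,"twist":0,"gripper":0},
    {"x":0,"y":0.003,"z":0.175,"twist":0,"gripper":0},
    {"x":0,"y":0.003,"z":0.175,"twist":0,"gripper":0}
  ]
}}

```text
t: 8.03
eef_pos: [460.6, -121.6, 6.7]
tcp_rot: [-3.141, 0.002, -0.059]
ft_force: [0.4, -0.9, -0.5]
gripper_width: 87.7
```

Request:
{"name": "move_arm", "arguments": {
  "moves": [
    {"x":0,"y":0,"z":0,"twist":0,"gripper":1},
    {"x":0,"y":0,"z":0,"twist":0,"gripper":1},
    {"x":0,"y":0,"z":0,"twist":0,"gripper":1},
    {"x":0,"y":0,"z":0,"twist":0,"gripper":1},
    {"x":0,"y":0,"z":0,"twist":0,"gripper":1}
  ],
  "newtons": 20
}}

```text
t: 8.45
eef_pos: [461.8, -122.5, 8.2]
tcp_rot: [3.141, -0.001, -0.059]
ft_force: [-0.8, 0.8, 4.3]
gripper_width: 61.8
```

```bash
python3 plan.py 461.4,-122.7,17,-.059,1 461.4,-122.7,35,_,1 463,-122,62,_,1 466,-115,95,_,1 470,-95,125,_,1 / 476,-65,135,_,1 486,-30,138,_,1 497,5,138,_,1 508,40,138,_,1 520,74,138,_,1 / 530,103,136,_,1 535.5,124,130,_,1 537.1,135,126,_,1 537.1,137.2,122,_,1 537.1,137.2,121,_,1 / 537.1,137.2,108,_,1 537.1,137.2,96,_,1 537.1,137.2,88,_,1 537.1,137.2,84,_,1 537.1,137.2,83.5,_,1
```

```text
{"x": 0.0, "y": -0.0, "z": -0.032, "twist": -0.0, "gripper": 1.0},
{"x": 0.0, "y": -0.0, "z": -0.092, "twist": -0.0, "gripper": 1.0},
{"x": 0.006, "y": -0.003, "z": -0.182, "twist": -0.0, "gripper": 1.0},
{"x": 0.014, "y": -0.027, "z": -0.292, "twist": -0.0, "gripper": 1.0},
{"x": 0.024, "y": -0.094, "z": -0.392, "twist": -0.0, "gripper": 1.0},

{"x": 0.014, "y": -0.101, "z": -0.033, "twist": -0.0, "gripper": 1.0},
{"x": 0.04, "y": -0.22, "z": -0.043, "twist": -0.0, "gripper": 1.0},
{"x": 0.07, "y": -0.338, "z": -0.043, "twist": -0.0, "gripper": 1.0},
{"x": 0.099, "y": -0.457, "z": -0.043, "twist": -0.0, "gripper": 1.0},
{"x": 0.133, "y": -0.572, "z": -0.043, "twist": -0.0, "gripper": 1.0},

{"x": 0.027, "y": -0.099, "z": 0.007, "twist": -0.0, "gripper": 1.0},
{"x": 0.041, "y": -0.17, "z": 0.027, "twist": -0.0, "gripper": 1.0},
{"x": 0.045, "y": -0.207, "z": 0.04, "twist": -0.0, "gripper": 1.0},
{"x": 0.044, "y": -0.214, "z": 0.053, "twist": -0.0, "gripper": 1.0},
{"x": 0.044, "y": -0.214, "z": 0.057, "twist": -0.0, "gripper": 1.0},

{"x": 0.0, "y": -0.0, "z": 0.043, "twist": -0.0, "gripper": 1.0},
{"x": 0.0, "y": -0.0, "z": 0.083, "twist": -0.0, "gripper": 1.0},
{"x": 0.0, "y": -0.0, "z": 0.11, "twist": -0.0, "gripper": 1.0},
{"x": 0.0, "y": -0.0, "z": 0.123, "twist": -0.0, "gripper": 1.0},
{"x": 0.0, "y": -0.0, "z": 0.125, "twist": -0.0, "gripper": 1.0},

led [ 5.37034e+02  1.37185e+02  8.34200e+01 -5.90000e-02]
```

Request:
{"name": "move_arm", "arguments": {
  "moves": [
    {"x":0,"y":0,"z":-0.032,"twist":0,"gripper":1},
    {"x":0,"y":0,"z":-0.092,"twist":0,"gripper":1},
    {"x":0.006,"y":-0.003,"z":-0.182,"twist":0,"gripper":1},
    {"x":0.014,"y":-0.027,"z":-0.292,"twist":0,"gripper":1},
    {"x":0.024,"y":-0.094,"z":-0.392,"twist":0,"gripper":1}
  ]
}}

```text
t: 8.87
eef_pos: [470.1, -95.9, 127.3]
tcp_rot: [3.141, -0.0, -0.061]
ft_force: [1.1, -0.9, -0.7]
gripper_width: 61.7
```

Request:
{"name": "move_arm", "arguments": {
  "moves": [
    {"x":0.014,"y":-0.101,"z":-0.033,"twist":0,"gripper":1},
    {"x":0.04,"y":-0.22,"z":-0.043,"twist":0,"gripper":1},
    {"x":0.07,"y":-0.338,"z":-0.043,"twist":0,"gripper":1},
    {"x":0.099,"y":-0.457,"z":-0.043,"twist":0,"gripper":1},
    {"x":0.133,"y":-0.572,"z":-0.043,"twist":0,"gripper":1}
  ]
}}

```text
t: 9.28
eef_pos: [519.8, 76.0, 139.2]
tcp_rot: [-3.141, -0.0, -0.06]
ft_force: [1.3, -0.5, -1.2]
gripper_width: 61.8
```

Request:
{"name": "move_arm", "arguments": {
  "moves": [
    {"x":0.027,"y":-0.099,"z":0.007,"twist":0,"gripper":1},
    {"x":0.041,"y":-0.17,"z":0.027,"twist":0,"gripper":1},
    {"x":0.045,"y":-0.207,"z":0.04,"twist":0,"gripper":1},
    {"x":0.044,"y":-0.214,"z":0.053,"twist":0,"gripper":1},
    {"x":0.044,"y":-0.214,"z":0.057,"twist":0,"gripper":1}
  ]
}}

```text
t: 9.7
eef_pos: [535.9, 137.4, 120.5]
tcp_rot: [3.141, 0.002, -0.058]
ft_force: [0.0, -0.5, 0.0]
gripper_width: 61.7
```

```bash
cat > ov.py <<'E'
from h import *
import sys
h,zt,n=float(sys.argv[1]),float(sys.argv[2]),sys.argv[3]  # ring height, z of ring bottom
s=eyes.snapshot('side');st=r.sense();print(st['eef_pos'].round(1),st['gripper_width'])
e=np.array(s['eye']);M=R(s['orientation']);K=np.array(s['camera_matrix'])
def pr(p):
    q=M.T@(np.array(p)-e);return K[0,0]*q[0]/-q[2]+K[0,2],-K[1,1]*q[1]/-q[2]+K[1,2]
im=s['frame'][:,:,::-1].copy();im=cv2.resize(im[140:220,250:360],None,fx=7,fy=7,interpolation=2)
def poly(c,rad,z,col):
    t=np.linspace(0,2*np.pi,60);pts=np.array([pr((c[0]+rad*np.cos(a),c[1]+rad*np.sin(a),z)) for a in t]);cv2.polylines(im,[((pts-[250,140]+.5)*7).astype(np.int32)],True,col,1)
c=st['eef_pos']
for z in(zt,zt+h):poly(c,31,z,(0,0,255))
poly(c,19,zt+h,(0,255,255))
poly((537.1,137.2),40.5,81,(0,255,0));poly((537.1,137.2),36.5,81,(0,255,0))
cv2.imwrite(f'pics/{n}.png',im)
E
python3 ov.py 15 113.5 ov2
```

```text
[535.8 136.6 120.4] 62.04038579822208
```

View pics/ov2.png

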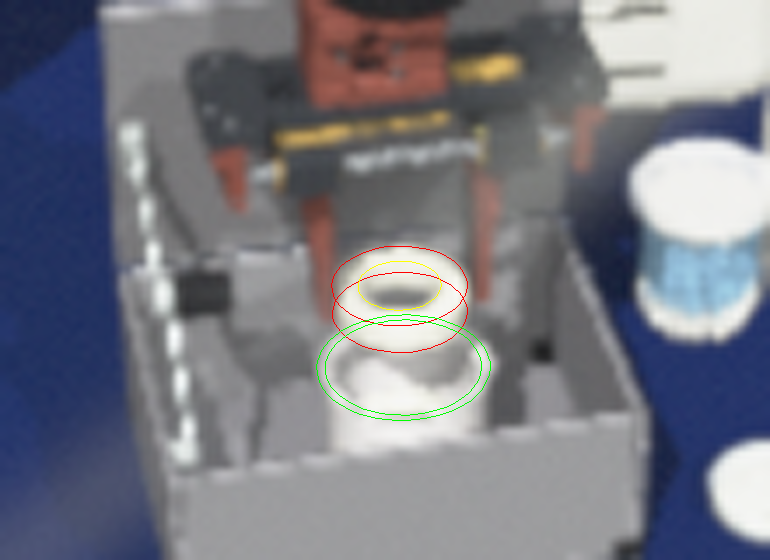

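Request:
{"name": "move_arm", "arguments": {
  "moves": [
    {"x":0.002,"y":-0.003,"z":0.043,"twist":0,"gripper":1},
    {"x":0.002,"y":-0.003,"z":0.083,"twist":0,"gripper":1},
    {"x":0.002,"y":-0.003,"z":0.11,"twist":0,"gripper":1},
    {"x":0.002,"y":-0.003,"z":0.123,"twist":0,"gripper":1},
    {"x":0.002,"y":-0.003,"z":0.125,"twist":0,"gripper":1}
  ]
}}

```text
t: 10.17
eef_pos: [537.1, 137.3, 82.9]
tcp_rot: [3.141, 0.002, -0.061]
ft_force: [-0.3, 0.1, 0.3]
gripper_width: 61.8
```

Request:
{"name": "move_arm", "arguments": {
  "moves": [
    {"x":0,"y":0,"z":0,"twist":0,"gripper":1}
  ]
}}

```text
t: 10.25
eef_pos: [537.6, 137.7, 83.5]
tcp_rot: [3.142, 0.0, -0.06]
ft_force: [0.3, -0.2, 0.0]
gripper_width: 61.7
```

Request:
{"name": "move_arm", "arguments": {
  "moves": [
    {"x":0,"y":0,"z":0,"twist":0,"gripper":0.15},
    {"x":0,"y":0,"z":0,"twist":0,"gripper":0.15},
    {"x":0,"y":0,"z":0,"twist":0,"gripper":0.15},
    {"x":0,"y":0,"z":0,"twist":0,"gripper":0.15}
  ]
}}

```text
t: 10.58
eef_pos: [538.0, 138.4, 83.9]
tcp_rot: [-3.141, -0.001, -0.059]
ft_force: [0.2, 0.0, 0.4]
gripper_width: 74.3
```

Request:
{"name": "move_arm", "arguments": {
  "moves": [
    {"x":0,"y":0,"z":-0.05,"twist":0,"gripper":0.1},
    {"x":0,"y":0.06,"z":-0.15,"twist":0,"gripper":0.1},
    {"x":0,"y":0.2,"z":-0.18,"twist":0,"gripper":0.1},
    {"x":0,"y":0.33,"z":-0.2,"twist":0,"gripper":0.1},
    {"x":0,"y":0.47,"z":-0.2,"twist":0,"gripper":0}
  ]
}}

```text
t: 11.0
eef_pos: [530.6, -3.0, 145.6]
tcp_rot: [3.141, -0.004, -0.057]
ft_force: [0.6, -0.6, -1.1]
gripper_width: 82.7
```

```bash
python3 - <<'E'
from h import *
for c in('side','top'):
    s=eyes.snapshot(c);x=s['frame'][140:220,250:360];cv2.imwrite(f'pics/t3{c}.png',cv2.resize(x[:,:,::-1],None,fx=7,fy=7,interpolation=2))
    C=cloud(s);d=np.hypot(C[:,0]-537,C[:,1]-137);P=C[(d<29)&(d>21)];print(c,len(P),np.percentile(P[:,2],[10,30,50,70,90]))
E
python3 plan.py set 529,-2.2,143.4,-.059
python3 plan.py 520,-35,138,-.059,0 512,-72,132,_,0 502,-108,125,_,0 493,-145,115,_,0 484,-180,102,_,0 / 476,-210,85,_,0  470,-229,65,_,0 469,-232.2,42,_,0 469,-232.2,20,_,0 469,-232.2,8,_,0 / 469,-232.2,5.2,_,0 469,-232.2,5,_,0
```

```text
side 50 [42.80351105 47.39663221 53.79468615 57.3185086  59.15948088]
top 17 [55.77826588 57.78451285 58.45431827 59.53323741 60.38058187]
{"x": -0.024, "y": 0.111, "z": 0.018, "twist": -0.0, "gripper": 0.0},
{"x": -0.043, "y": 0.236, "z": 0.038, "twist": -0.0, "gripper": 0.0},
{"x": -0.069, "y": 0.357, "z": 0.061, "twist": -0.0, "gripper": 0.0},
{"x": -0.092, "y": 0.482, "z": 0.095, "twist": -0.0, "gripper": 0.0},
{"x": -0.115, "y": 0.6, "z": 0.138, "twist": -0.0, "gripper": 0.0},

{"x": -0.021, "y": 0.102, "z": 0.057, "twist": -0.0, "gripper": 0.0},
{"x": -0.037, "y": 0.166, "z": 0.123, "twist": -0.0, "gripper": 0.0},
{"x": -0.039, "y": 0.177, "z": 0.2, "twist": -0.0, "gripper": 0.0},
{"x": -0.039, "y": 0.177, "z": 0.273, "twist": -0.0, "gripper": 0.0},
{"x": -0.039, "y": 0.177, "z": 0.313, "twist": -0.0, "gripper": 0.0},

{"x": -0.0, "y": 0.0, "z": 0.01, "twist": -0.0, "gripper": 0.0},
{"x": -0.0, "y": 0.0, "z": 0.01, "twist": -0.0, "gripper": 0.0},

led [ 4.69135e+02 -2.32170e+02  5.10000e+00 -5.90000e-02]
```

View pics/t3side.png

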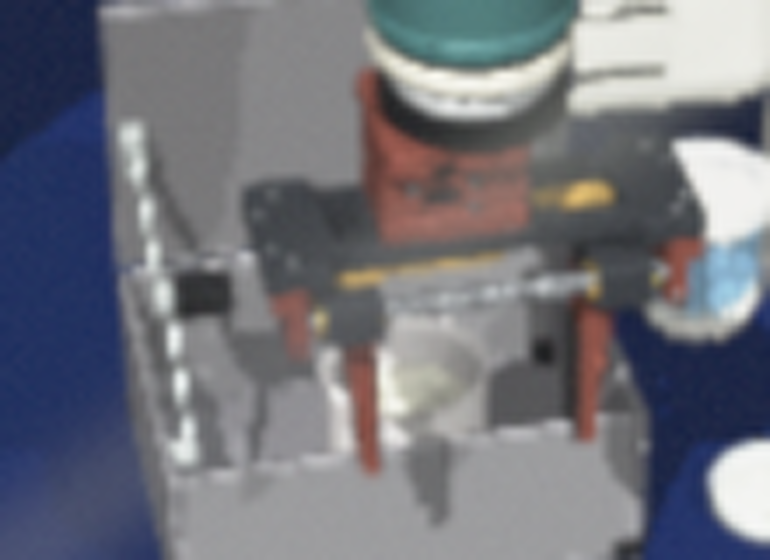

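Request:
{"name": "move_arm", "arguments": {
  "moves": [
    {"x":-0.024,"y":0.111,"z":0.018,"twist":0,"gripper":0},
    {"x":-0.043,"y":0.236,"z":0.038,"twist":0,"gripper":0},
    {"x":-0.069,"y":0.357,"z":0.061,"twist":0,"gripper":0},
    {"x":-0.092,"y":0.482,"z":0.095,"twist":0,"gripper":0},
    {"x":-0.115,"y":0.6,"z":0.138,"twist":0,"gripper":0}
  ]
}}

```text
t: 11.52
eef_pos: [484.5, -180.9, 102.4]
tcp_rot: [3.141, -0.002, -0.059]
ft_force: [0.7, 0.4, -0.4]
gripper_width: 87.7
```

Run:
```python
from h import *
for c in('side','top'):
    s=eyes.snapshot(c);x=s['frame'][140:220,250:360] if c=='side' else s['frame'][170:250,200:310];cv2.imwrite(f'pics/t4{c}.png',cv2.resize(x[:,:,::-1],None,fx=7,fy=7,interpolation=2))
    C=cloud(s);d=np.hypot(C[:,0]-537,C[:,1]-137);P=C[(d<29)&(d>21)];print(c,len(P),np.percentile(P[:,2],[10,30,50,70,90]))
    for sx in(1,-1):
        for sy in(1,-1):
            Q=P[(np.sign(P[:,0]-537)==sx)&(np.sign(P[:,1]-137)==sy)];print(sx,sy,len(Q),np.median(Q[:,2]) if len(Q) else '')
```

```text
side 9 [56.81291252 58.0610302  58.46089199 59.45854278 60.14141736]
1 1 0 
1 -1 0 
-1 1 9 58.46089199379048
-1 -1 0 
top 142 [55.40239983 57.02804298 58.19554128 59.24060937 61.02611041]
1 1 37 58.01209005563942
1 -1 37 57.862091828073744
-1 1 33 58.249920957798395
-1 -1 35 58.16556065031523
```

View pics/t4side.png

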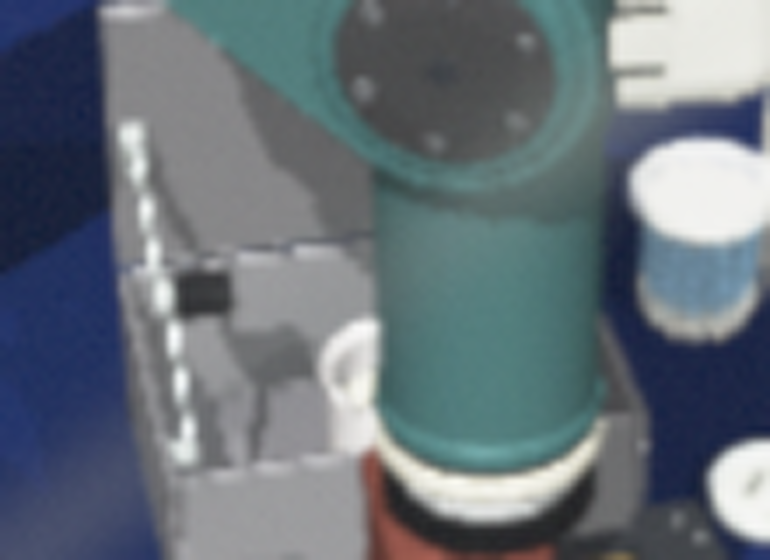

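View pics/t4top.png

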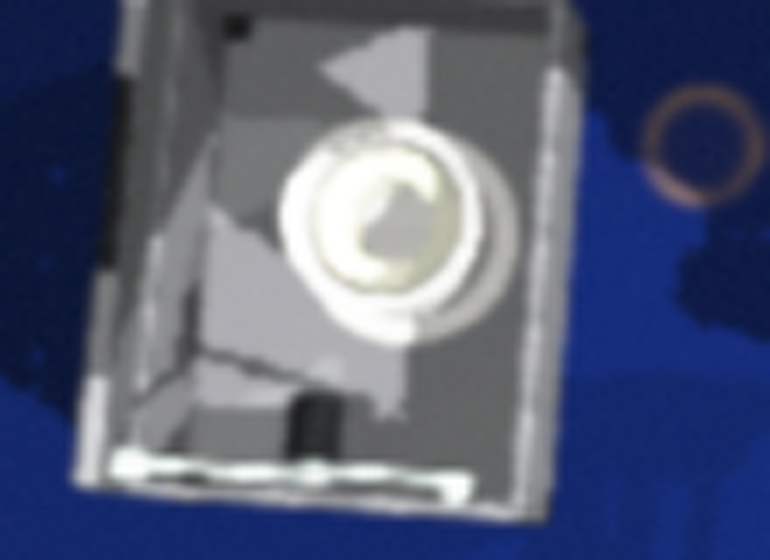

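The medium ring is flat at 58 in all four quadrants. Next is the thin ring.

Request:
{"name": "move_arm", "arguments": {
  "moves": [
    {"x":-0.021,"y":0.102,"z":0.057,"twist":0,"gripper":0},
    {"x":-0.037,"y":0.166,"z":0.123,"twist":0,"gripper":0},
    {"x":-0.039,"y":0.177,"z":0.2,"twist":0,"gripper":0},
    {"x":-0.039,"y":0.177,"z":0.273,"twist":0,"gripper":0},
    {"x":-0.039,"y":0.177,"z":0.308,"twist":0,"gripper":0}
  ]
}}

```text
t: 12.03
eef_pos: [468.7, -230.5, 7.8]
tcp_rot: [-3.14, 0.002, -0.06]
ft_force: [0.3, 0.2, -0.9]
gripper_width: 87.6
```

Request:
{"name": "move_arm", "arguments": {
  "moves": [
    {"x":0,"y":0,"z":0.014,"twist":0,"gripper":0},
    {"x":0,"y":0,"z":0.014,"twist":0,"gripper":0}
  ]
}}

```text
t: 12.2
eef_pos: [469.3, -230.6, 4.9]
tcp_rot: [-3.14, 0.002, -0.058]
ft_force: [-0.5, 0.5, 0.8]
gripper_width: 87.7
```

Request:
{"name": "move_arm", "arguments": {
  "moves": [
    {"x":0,"y":0,"z":0,"twist":0,"gripper":1},
    {"x":0,"y":0,"z":0,"twist":0,"gripper":1},
    {"x":0,"y":0,"z":0,"twist":0,"gripper":1},
    {"x":0,"y":0,"z":0,"twist":0,"gripper":1},
    {"x":0,"y":0,"z":0,"twist":0,"gripper":1}
  ],
  "newtons": 15
}}

```text
t: 12.62
eef_pos: [470.0, -232.2, 6.2]
tcp_rot: [3.141, -0.001, -0.059]
ft_force: [-0.1, 1.5, 5.4]
gripper_width: 61.2
```

```bash
python3 plan.py set 469.1,-232.2,5.4,-.059; python3 plan.py 469,-232.2,13,-.059,1 469,-232.2,32,_,1 470,-230,60,_,1 473,-220,92,_,1 477,-200,122,_,1 / 482,-165,132,_,1 490,-128,138,_,1 498,-90,138,_,1 506,-52,138,_,1 514,-14,138,_,1 / 522,24,138,_,1 528,60,138,_,1 533,92,135,_,1 536,117,131,_,1 537.3,131,126,_,1 / 537.5,136.5,123,_,1 537.5,138,121,_,1 537.5,138,120,_,1
```

```text
{"x": -0.0, "y": 0.0, "z": -0.025, "twist": -0.0, "gripper": 1.0},
{"x": -0.0, "y": 0.0, "z": -0.089, "twist": -0.0, "gripper": 1.0},
{"x": 0.003, "y": -0.007, "z": -0.182, "twist": -0.0, "gripper": 1.0},
{"x": 0.011, "y": -0.041, "z": -0.289, "twist": -0.0, "gripper": 1.0},
{"x": 0.02, "y": -0.109, "z": -0.389, "twist": -0.0, "gripper": 1.0},

{"x": 0.01, "y": -0.117, "z": -0.033, "twist": -0.0, "gripper": 1.0},
{"x": 0.029, "y": -0.242, "z": -0.053, "twist": -0.0, "gripper": 1.0},
{"x": 0.048, "y": -0.37, "z": -0.053, "twist": -0.0, "gripper": 1.0},
{"x": 0.067, "y": -0.498, "z": -0.053, "twist": -0.0, "gripper": 1.0},
{"x": 0.087, "y": -0.626, "z": -0.053, "twist": -0.0, "gripper": 1.0},

{"x": 0.019, "y": -0.128, "z": -0.0, "twist": -0.0, "gripper": 1.0},
{"x": 0.032, "y": -0.249, "z": -0.0, "twist": -0.0, "gripper": 1.0},
{"x": 0.042, "y": -0.356, "z": 0.01, "twist": -0.0, "gripper": 1.0},
{"x": 0.047, "y": -0.44, "z": 0.023, "twist": -0.0, "gripper": 1.0},
{"x": 0.049, "y": -0.487, "z": 0.04, "twist": -0.0, "gripper": 1.0},

{"x": -0.001, "y": -0.018, "z": 0.01, "twist": -0.0, "gripper": 1.0},
{"x": -0.001, "y": -0.023, "z": 0.017, "twist": -0.0, "gripper": 1.0},
{"x": -0.001, "y": -0.023, "z": 0.02, "twist": -0.0, "gripper": 1.0},

led [ 5.37543e+02  1.37908e+02  1.20000e+02 -5.90000e-02]
```

Request:
{"name": "move_arm", "arguments": {
  "moves": [
    {"x":0,"y":0,"z":-0.025,"twist":0,"gripper":1},
    {"x":0,"y":0,"z":-0.089,"twist":0,"gripper":1},
    {"x":0.003,"y":-0.007,"z":-0.182,"twist":0,"gripper":1},
    {"x":0.011,"y":-0.041,"z":-0.289,"twist":0,"gripper":1},
    {"x":0.02,"y":-0.109,"z":-0.389,"twist":0,"gripper":1}
  ]
}}

```text
t: 13.03
eef_pos: [477.4, -200.9, 124.0]
tcp_rot: [3.141, -0.0, -0.062]
ft_force: [0.2, 0.6, -0.5]
gripper_width: 61.5
```

Request:
{"name": "move_arm", "arguments": {
  "moves": [
    {"x":0.01,"y":-0.117,"z":-0.033,"twist":0,"gripper":1},
    {"x":0.029,"y":-0.242,"z":-0.053,"twist":0,"gripper":1},
    {"x":0.048,"y":-0.37,"z":-0.053,"twist":0,"gripper":1},
    {"x":0.067,"y":-0.498,"z":-0.053,"twist":0,"gripper":1},
    {"x":0.087,"y":-0.626,"z":-0.053,"twist":0,"gripper":1}
  ]
}}

```text
t: 13.45
eef_pos: [514.5, -12.1, 139.0]
tcp_rot: [3.142, -0.001, -0.06]
ft_force: [1.1, -0.1, -0.9]
gripper_width: 61.3
```

Request:
{"name": "move_arm", "arguments": {
  "moves": [
    {"x":0.019,"y":-0.128,"z":0,"twist":0,"gripper":1},
    {"x":0.032,"y":-0.249,"z":0,"twist":0,"gripper":1},
    {"x":0.042,"y":-0.356,"z":0.01,"twist":0,"gripper":1},
    {"x":0.047,"y":-0.44,"z":0.023,"twist":0,"gripper":1},
    {"x":0.049,"y":-0.487,"z":0.04,"twist":0,"gripper":1}
  ]
}}

```text
t: 13.87
eef_pos: [538.2, 134.2, 126.8]
tcp_rot: [-3.14, -0.001, -0.058]
ft_force: [0.2, -0.5, -0.2]
gripper_width: 61.4
```

Request:
{"name": "move_arm", "arguments": {
  "moves": [
    {"x":-0.001,"y":-0.018,"z":0.01,"twist":0,"gripper":1},
    {"x":-0.001,"y":-0.023,"z":0.017,"twist":0,"gripper":1},
    {"x":-0.001,"y":-0.023,"z":0.02,"twist":0,"gripper":1}
  ]
}}

```text
t: 14.12
eef_pos: [537.5, 137.8, 119.9]
tcp_rot: [3.141, 0.001, -0.059]
ft_force: [0.4, -0.5, -0.4]
gripper_width: 61.5
```

```bash
python3 ov.py 10 115 ov3
```

```text
[537.6 137.3 119.9] 61.26467157840257
```

View pics/ov3.png

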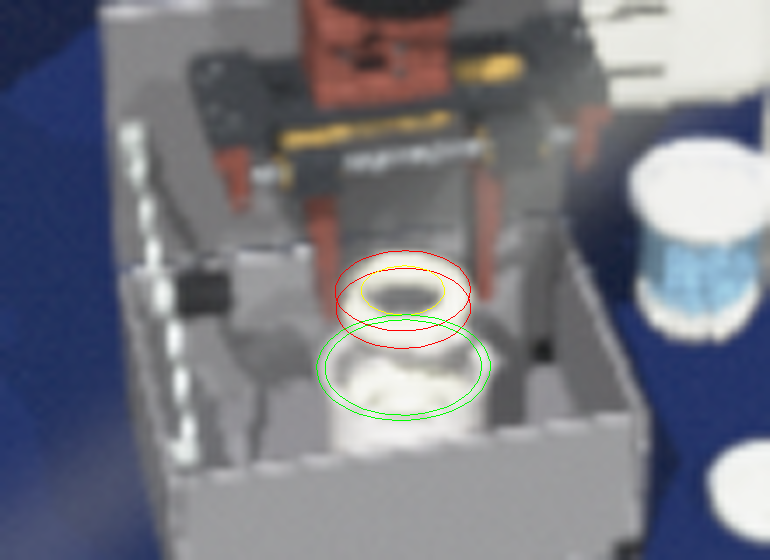

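Request:
{"name": "move_arm", "arguments": {
  "moves": [
    {"x":0,"y":0,"z":0.04,"twist":0,"gripper":1},
    {"x":0,"y":0,"z":0.08,"twist":0,"gripper":1},
    {"x":0,"y":0,"z":0.107,"twist":0,"gripper":1},
    {"x":0,"y":0,"z":0.12,"twist":0,"gripper":1},
    {"x":0,"y":0,"z":0.125,"twist":0,"gripper":1}
  ]
}}

```text
t: 14.58
eef_pos: [537.6, 137.3, 82.0]
tcp_rot: [3.141, 0.001, -0.061]
ft_force: [-0.1, 0.0, 0.0]
gripper_width: 61.3
```

Request:
{"name": "move_arm", "arguments": {
  "moves": [
    {"x":0,"y":0,"z":0,"twist":0,"gripper":1}
  ]
}}

```text
t: 14.67
eef_pos: [537.9, 137.6, 82.5]
tcp_rot: [3.142, 0.001, -0.06]
ft_force: [0.1, -0.3, -0.9]
gripper_width: 61.5
```

Request:
{"name": "move_arm", "arguments": {
  "moves": [
    {"x":0,"y":0,"z":0,"twist":0,"gripper":0.15},
    {"x":0,"y":0,"z":0,"twist":0,"gripper":0.15},
    {"x":0,"y":0,"z":0,"twist":0,"gripper":0.15},
    {"x":0,"y":0,"z":0,"twist":0,"gripper":0.15}
  ]
}}

```text
t: 15.0
eef_pos: [538.3, 138.2, 83.0]
tcp_rot: [-3.141, -0.001, -0.059]
ft_force: [-1.2, 0.1, 0.2]
gripper_width: 74.7
```

Request:
{"name": "move_arm", "arguments": {
  "moves": [
    {"x":0,"y":0,"z":-0.05,"twist":0,"gripper":0.1},
    {"x":0,"y":0.06,"z":-0.15,"twist":0,"gripper":0.1},
    {"x":0,"y":0.2,"z":-0.18,"twist":0,"gripper":0.1},
    {"x":0,"y":0.33,"z":-0.2,"twist":0,"gripper":0.1},
    {"x":0,"y":0.47,"z":-0.2,"twist":0,"gripper":1}
  ]
}}

```text
t: 15.42
eef_pos: [530.9, -3.3, 144.6]
tcp_rot: [3.141, -0.004, -0.057]
ft_force: [1.3, 0.4, -0.1]
gripper_width: 75.3
```

Request:
{"name": "move_arm", "arguments": {
  "moves": [
    {"x":0,"y":0.12,"z":0,"twist":0,"gripper":1},
    {"x":0,"y":0.24,"z":0,"twist":0,"gripper":1},
    {"x":0,"y":0.36,"z":0,"twist":0,"gripper":1},
    {"x":0,"y":0.48,"z":0,"twist":0,"gripper":1},
    {"x":0,"y":0.48,"z":0,"twist":0,"gripper":1}
  ]
}}

```text
t: 15.83
eef_pos: [521.8, -152.1, 143.1]
tcp_rot: [3.138, -0.002, -0.063]
ft_force: [0.8, -0.8, 0.1]
gripper_width: 42.7
```

Run:
```python
from h import *
for c in('side','top'):
    s=eyes.snapshot(c);x=s['frame'][140:220,250:360] if c=='side' else s['frame'][170:250,200:310];cv2.imwrite(f'pics/t5{c}.png',cv2.resize(x[:,:,::-1],None,fx=7,fy=7,interpolation=2))
    C=cloud(s);d=np.hypot(C[:,0]-537,C[:,1]-137);P=C[(d<29)&(d>21)];print(c,len(P),np.percentile(P[:,2],[10,30,50,70,90]))
    for sx in(1,-1):
        for sy in(1,-1):
            Q=P[(np.sign(P[:,0]-537)==sx)&(np.sign(P[:,1]-137)==sy)];print(sx,sy,len(Q),np.median(Q[:,2]) if len(Q) else '')
    K=C[(C[:,0]>436)&(C[:,0]<455)&(C[:,1]>135)&(C[:,1]<168)&(C[:,2]>125)&(C[:,2]<150)]
    if len(K): print('knob',K.min(0),K.max(0),np.median(K,0), 'top',np.median(K[K[:,2]>np.percentile(K[:,2],60)],0))
```

```text
side 73 [44.40806304 54.24719592 60.97623246 67.94317924 70.48102275]
1 1 43 58.98427897860677
1 -1 0 
-1 1 27 67.69673144591002
-1 -1 3 71.75233035225187
knob [437.46086023 140.89683152 125.15334078] [453.76740471 158.59482992 143.91536975] [446.00571847 146.19250121 137.52154215] top [446.85451928 152.11702199 140.01833761]
top 149 [65.32028263 66.96134623 67.97813527 69.09856464 71.05164378]
1 1 41 68.02701140083991
1 -1 33 68.47181013341424
-1 1 37 67.31610273290403
-1 -1 38 68.39054856318285
knob [436.39875046 141.05629904 130.36518512] [453.23050856 161.27730999 144.6322893 ] [444.72016648 149.65098749 139.79441228] top [444.6810565  150.9703941  142.03408969]
```

View pics/t5top.png

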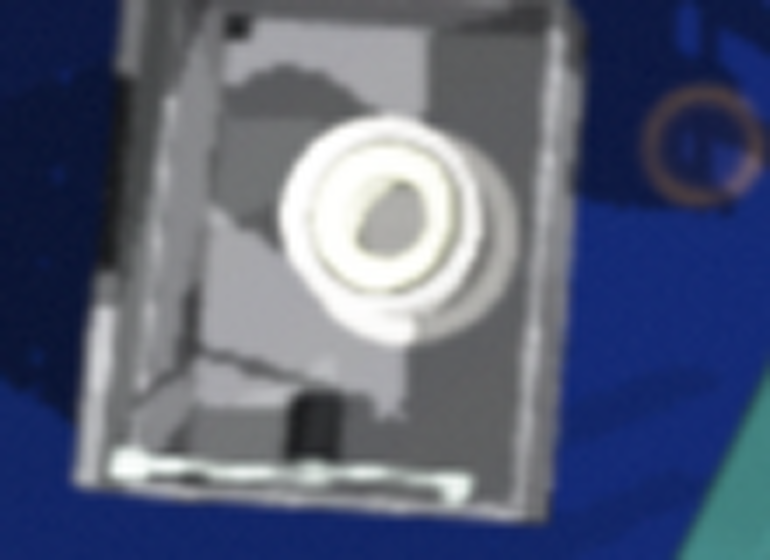

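View pics/t5side.png

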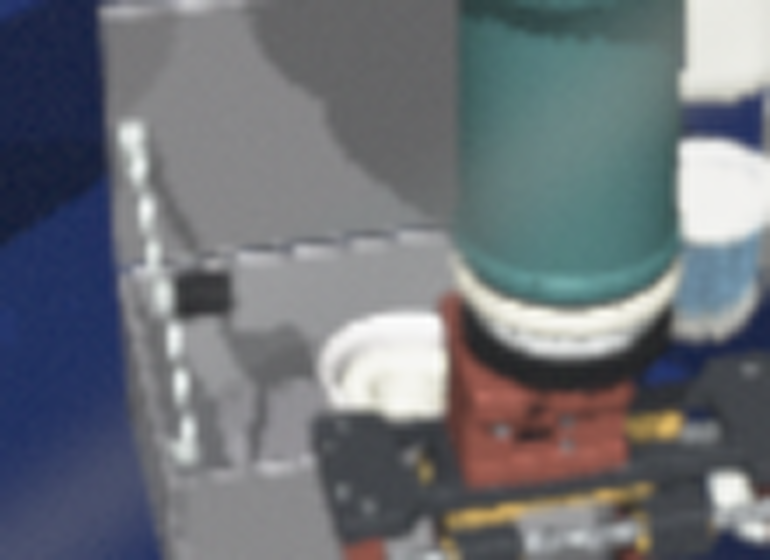

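The column top is level at z≈68 (23+45), so all three rings are in. Before pressing the knob, I check clearance between the gripper body and the standing lid.

Run:
```python
from h import *
s=eyes.snapshot('side');C=cloud(s)
L=C[(C[:,0]>415)&(C[:,0]<520)&(C[:,1]>185)&(C[:,1]<240)&(C[:,2]>110)&(C[:,2]<262)]
A=np.c_[L[:,0],L[:,2],np.ones(len(L))];w=np.ones(len(L))
for k in range(8):
    p=np.linalg.lstsq(A*w[:,None],L[:,1]*w,rcond=None)[0];res=L[:,1]-A@p;w=1/(1+(res/2)**2)
print(len(L),p,np.std(res[abs(res)<5]),[(x,z,round(p@[x,z,1],1)) for x in(430,450,500,540) for z in(200,230,253)])
st=r.sense();print(st['eef_pos'])
# gripper profile in y from both clouds
t=s_t=eyes.snapshot('top');C=np.r_[C,cloud(t)]
p=st['eef_pos'];G=C[(abs(C[:,0]-p[0])<100)&(abs(C[:,1]-p[1])<100)&(C[:,2]>90)]
for z in range(100,420,20):
    q=G[(G[:,2]>=z)&(G[:,2]<z+20)]-p
    if len(q)>5: print(z-round(p[2]),len(q),np.percentile(q[:,:2],[2,98],axis=0).round().tolist())
```

```text
1052 [-5.60247568e-02 -2.12357326e-01  2.80285710e+02] 2.1082055113218665 [(430, 200, np.float64(213.7)), (430, 230, np.float64(207.4)), (430, 253, np.float64(202.5)), (450, 200, np.float64(212.6)), (450, 230, np.float64(206.2)), (450, 253, np.float64(201.3)), (500, 200, np.float64(209.8)), (500, 230, np.float64(203.4)), (500, 253, np.float64(198.5)), (540, 200, np.float64(207.6)), (540, 230, np.float64(201.2)), (540, 253, np.float64(196.3))]
[ 520.92033961 -145.88989882  142.57156414]
-3 41 [[-27.0, -14.0], [24.0, 9.0]]
17 63 [[-27.0, -15.0], [25.0, 9.0]]
37 63 [[-30.0, -15.0], [28.0, 2.0]]
57 40 [[-30.0, -16.0], [29.0, 8.0]]
77 239 [[-81.0, -38.0], [76.0, 33.0]]
97 466 [[-87.0, -39.0], [79.0, 32.0]]
117 1203 [[-87.0, -34.0], [84.0, 32.0]]
137 118 [[-42.0, -23.0], [13.0, 19.0]]
157 303 [[-41.0, -38.0], [23.0, 32.0]]
177 191 [[-36.0, -38.0], [31.0, 16.0]]
197 255 [[-39.0, -41.0], [32.0, 34.0]]
217 295 [[-39.0, -40.0], [31.0, 35.0]]
237 261 [[-37.0, -40.0], [30.0, 30.0]]
257 270 [[-37.0, -40.0], [29.0, 28.0]]
```

```bash
python3 plan.py set 520.7,-146.6,142.5,-.059; python3 plan.py 512,-115,155,-.059,1 502,-80,170,_,1 492,-42,180,_,1 482,-5,180,_,1 472,32,180,_,1 / 462,66,178,_,1 455,95,175,_,1 451,120,170,_,1 450,138,164,_,1 450,146.5,158,_,1
```

```text
{"x": -0.035, "y": -0.103, "z": -0.042, "twist": -0.0, "gripper": 1.0},
{"x": -0.075, "y": -0.218, "z": -0.092, "twist": -0.0, "gripper": 1.0},
{"x": -0.116, "y": -0.342, "z": -0.125, "twist": -0.0, "gripper": 1.0},
{"x": -0.157, "y": -0.464, "z": -0.125, "twist": -0.0, "gripper": 1.0},
{"x": -0.197, "y": -0.585, "z": -0.125, "twist": -0.0, "gripper": 1.0},

{"x": -0.04, "y": -0.111, "z": 0.007, "twist": -0.0, "gripper": 1.0},
{"x": -0.069, "y": -0.206, "z": 0.017, "twist": -0.0, "gripper": 1.0},
{"x": -0.087, "y": -0.288, "z": 0.033, "twist": -0.0, "gripper": 1.0},
{"x": -0.094, "y": -0.348, "z": 0.053, "twist": -0.0, "gripper": 1.0},
{"x": -0.096, "y": -0.376, "z": 0.073, "twist": -0.0, "gripper": 1.0},

led [ 4.49953e+02  1.46381e+02  1.58100e+02 -5.90000e-02]
```

Request:
{"name": "move_arm", "arguments": {
  "moves": [
    {"x":-0.035,"y":-0.103,"z":-0.042,"twist":0,"gripper":1},
    {"x":-0.075,"y":-0.218,"z":-0.092,"twist":0,"gripper":1},
    {"x":-0.116,"y":-0.342,"z":-0.125,"twist":0,"gripper":1},
    {"x":-0.157,"y":-0.464,"z":-0.125,"twist":0,"gripper":1},
    {"x":-0.197,"y":-0.585,"z":-0.125,"twist":0,"gripper":1}
  ]
}}

```text
t: 16.45
eef_pos: [471.7, 35.8, 180.9]
tcp_rot: [-3.141, -0.001, -0.058]
ft_force: [0.4, 0.1, -0.9]
gripper_width: 0.2
```

Request:
{"name": "move_arm", "arguments": {
  "moves": [
    {"x":-0.04,"y":-0.111,"z":0.007,"twist":0,"gripper":1},
    {"x":-0.069,"y":-0.206,"z":0.017,"twist":0,"gripper":1},
    {"x":-0.087,"y":-0.288,"z":0.033,"twist":0,"gripper":1},
    {"x":-0.094,"y":-0.348,"z":0.053,"twist":0,"gripper":1},
    {"x":-0.096,"y":-0.376,"z":0.073,"twist":0,"gripper":1}
  ]
}}

```text
t: 16.87
eef_pos: [449.0, 150.5, 158.1]
tcp_rot: [-3.141, 0.0, -0.055]
ft_force: [0.6, 0.3, 0.6]
gripper_width: 0.5
```

Run:
```python
from h import *
print(r.sense())
s=eyes.snapshot('side');x=s['frame'][110:220,230:370];cv2.imwrite('pics/k1.png',cv2.resize(x[:,:,::-1],None,fx=5,fy=5,interpolation=2))
```

```text
{'t': 16.8667, 'joint_positions': array([1.76640737e-01, 2.53984188e-01, 1.85478544e+00, 1.11939026e-03,
       1.03266372e+00, 2.30953574e-01]), 'qd': array([ 0.16971545,  0.14654028,  0.02054456, -0.02225513, -0.16623041,
        0.17319694]), 'joint_torque': array([ -0.60970377, -40.95798612, -22.30391622,   0.17630904,
         0.26393333,   0.05495357]), 'eef_pos': array([449.00851902, 150.50992841, 158.12469752]), 'tcp_rot': array([-3.14062050e+00,  6.52308045e-05, -5.48864535e-02]), 'ft_force': array([0.55386403, 0.29407358, 0.58078262]), 'torque': array([-0.08251179, -0.08954707, -0.03085065]), 'gripper_width': 0.5383557761055814}
```

View pics/k1.png

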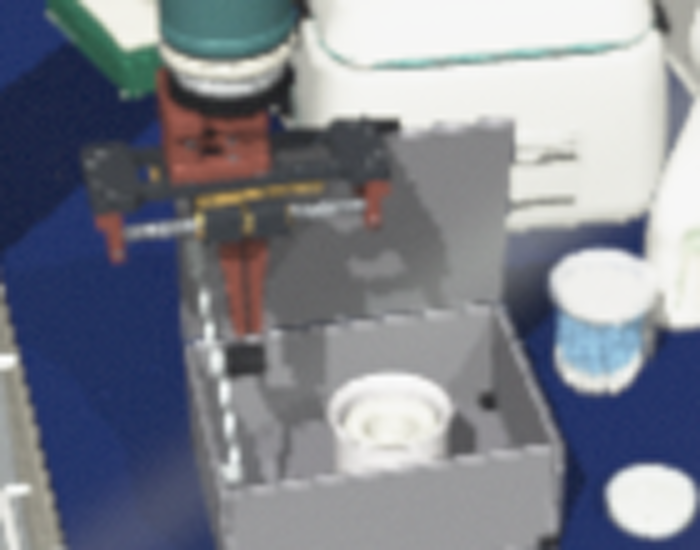

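The fingers are above the knob (crop (245,355)). The column is fine (390,425). I press down in small steps.

Request:
{"name": "move_arm", "arguments": {
  "moves": [
    {"x":0,"y":0,"z":0,"twist":0,"gripper":1},
    {"x":0,"y":0,"z":0.02,"twist":0,"gripper":1},
    {"x":0,"y":0,"z":0.04,"twist":0,"gripper":1},
    {"x":0,"y":0,"z":0.055,"twist":0,"gripper":1},
    {"x":0,"y":0,"z":0.065,"twist":0,"gripper":1}
  ]
}}

```text
t: 17.33
eef_pos: [450.9, 148.0, 138.8]
tcp_rot: [-3.138, -0.0, -0.063]
ft_force: [-4.6, 13.5, 17.6]
gripper_width: 0.4
```

Request:
{"name": "move_arm", "arguments": {
  "moves": [
    {"x":0,"y":0,"z":0.01,"twist":0,"gripper":1},
    {"x":0,"y":0,"z":0.02,"twist":0,"gripper":1},
    {"x":0,"y":0,"z":0.03,"twist":0,"gripper":1}
  ]
}}

```text
t: 17.58
eef_pos: [451.9, 147.0, 130.2]
tcp_rot: [-3.14, -0.002, -0.061]
ft_force: [1.2, 1.2, 3.5]
gripper_width: 0.3
```

Request:
{"name": "move_arm", "arguments": {
  "moves": [
    {"x":0,"y":0,"z":0.01,"twist":0,"gripper":1},
    {"x":0,"y":0,"z":0.02,"twist":0,"gripper":1},
    {"x":0,"y":0,"z":0.03,"twist":0,"gripper":1}
  ]
}}

```text
t: 17.83
eef_pos: [450.6, 146.3, 120.4]
tcp_rot: [3.141, 0.0, -0.06]
ft_force: [1.3, -1.0, 2.7]
gripper_width: 0.5
```

Run:
```python
from h import *
print(r.sense()['eef_pos'],r.sense()['ft_force'])
s=eyes.snapshot('side');x=s['frame'][110:220,230:370];cv2.imwrite('pics/k2.png',cv2.resize(x[:,:,::-1],None,fx=5,fy=5,interpolation=2))
```

```text
[450.63581725 146.29593333 120.35426659] [ 1.26415352 -0.97411896  2.70342844]
```

View pics/k2.png

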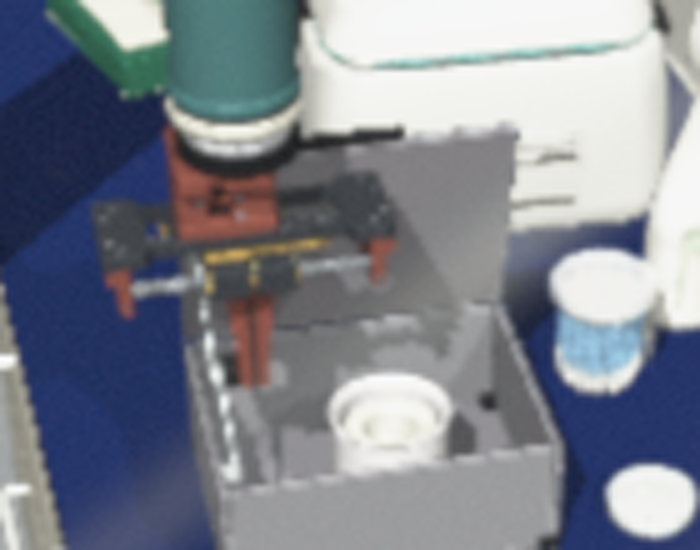

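Request:
{"name": "move_arm", "arguments": {
  "moves": [
    {"x":0,"y":0,"z":0.015,"twist":0,"gripper":1},
    {"x":0,"y":0,"z":0.03,"twist":0,"gripper":1},
    {"x":0,"y":0,"z":0.03,"twist":0,"gripper":1}
  ]
}}

```text
t: 18.13
eef_pos: [449.9, 146.5, 110.7]
tcp_rot: [3.141, 0.001, -0.059]
ft_force: [1.5, -2.5, -0.2]
gripper_width: 0.6
```

Request:
{"name": "move_arm", "arguments": {
  "moves": [
    {"x":0,"y":0.03,"z":-0.08,"twist":0,"gripper":1},
    {"x":0,"y":0.1,"z":-0.2,"twist":0,"gripper":1},
    {"x":0,"y":0.2,"z":-0.3,"twist":0,"gripper":1},
    {"x":0,"y":0.32,"z":-0.35,"twist":0,"gripper":1},
    {"x":0,"y":0.44,"z":-0.4,"twist":0,"gripper":1}
  ]
}}

```text
t: 18.55
eef_pos: [442.6, 14.5, 233.0]
tcp_rot: [-3.141, -0.001, -0.058]
ft_force: [0.7, -0.8, 0.4]
gripper_width: 0.5
```

Request:
{"name": "move_arm", "arguments": {
  "moves": [
    {"x":0,"y":0.1,"z":0,"twist":0,"gripper":1},
    {"x":0,"y":0.22,"z":0,"twist":0,"gripper":1},
    {"x":0,"y":0.34,"z":0,"twist":0,"gripper":1},
    {"x":0,"y":0.46,"z":0,"twist":0,"gripper":1},
    {"x":0,"y":0.52,"z":0,"twist":0,"gripper":1}
  ]
}}

```text
t: 18.97
eef_pos: [432.9, -143.6, 231.4]
tcp_rot: [3.141, 0.0, -0.061]
ft_force: [0.9, 0.2, 0.5]
gripper_width: 0.3
```

Run:
```python
from h import *
for c in('side','top'):
    s=eyes.snapshot(c);x=s['frame'][110:220,230:370] if c=='side' else s['frame'][160:260,190:330];cv2.imwrite(f'pics/k3{c}.png',cv2.resize(x[:,:,::-1],None,fx=5,fy=5,interpolation=2))
    C=cloud(s)
    K=C[(C[:,0]>434)&(C[:,0]<456)&(C[:,1]>135)&(C[:,1]<190)&(C[:,2]>70)&(C[:,2]<150)]
    if len(K):print(c,'knob',len(K),np.percentile(K,[5,50,95],axis=0).round())
    L=C[(C[:,0]>425)&(C[:,0]<625)&(C[:,1]>120)&(C[:,1]<240)&(C[:,2]>170)&(C[:,2]<275)]
    print('lid',len(L),np.percentile(L,[1,50,99],axis=0).round())
```

```text
lid 525 [[426. 177. 171.]
 [579. 193. 215.]
 [624. 211. 253.]]
top knob 64 [[435. 157. 111.]
 [444. 165. 117.]
 [454. 176. 121.]]
lid 361 [[427. 177. 177.]
 [519. 186. 250.]
 [621. 214. 263.]]
```

View pics/k3side.png

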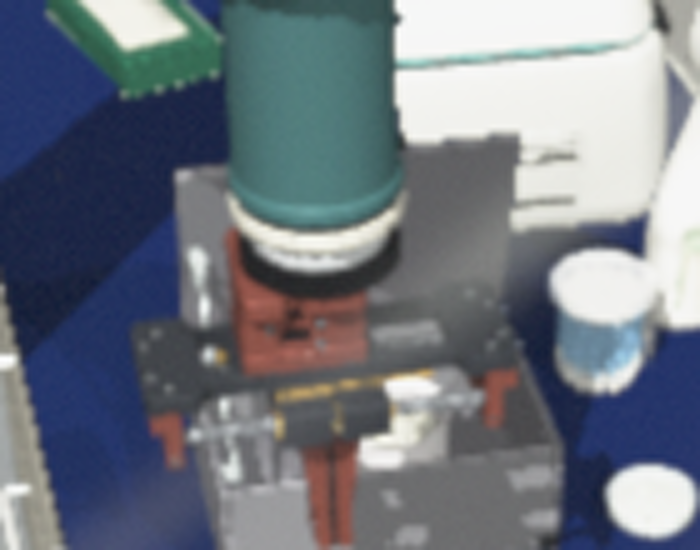

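View pics/k3top.png

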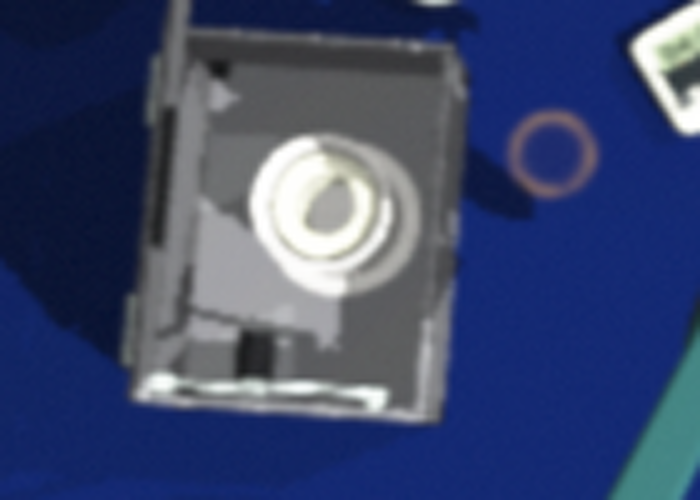

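The knob moved from about (150,130) to (165,107) in y,z, roughly 27 mm, so the stay is broken. I check the space behind the lid.

Run:
```python
from h import *
s=eyes.snapshot('side');t=eyes.snapshot('top');C=np.r_[cloud(s),cloud(t)]
for y in range(190,420,15):
    q=C[(C[:,0]>370)&(C[:,0]<600)&(C[:,1]>y)&(C[:,1]<=y+15)];print(y,len(q),q[:,2].max().round() if len(q) else '', np.percentile(q[:,2],[50,98]).round() if len(q) else '')
L=cloud(s);L=L[(L[:,0]>560)&(L[:,0]<625)&(L[:,1]>150)&(L[:,1]<235)&(L[:,2]>110)&(L[:,2]<250)]
A=np.c_[L[:,2],np.ones(len(L))];v=L[:,1]+.06*(L[:,0]-525.8);w=np.ones(len(L))
for k in range(8):
    p=np.linalg.lstsq(A*w[:,None],v*w,rcond=None)[0];res=v-A@p;w=1/(1+(res/2)**2)
print('lid theta deg',np.degrees(np.arctan2(1,-p[0])),p,len(L))
print(r.sense()['eef_pos'],r.sense()['t'])
```

```text
190 2435 909.0 [739. 900.]
205 2058 893.0 [729. 882.]
220 2117 875.0 [663. 864.]
235 1225 858.0 [747. 849.]
250 1074 839.0 [731. 830.]
265 1143 820.0 [679. 811.]
280 1066 803.0 [656. 794.]
295 971 786.0 [632. 776.]
310 882 769.0 [619. 759.]
325 810 750.0 [599. 740.]
340 730 734.0 [  5. 722.]
355 660 716.0 [  4. 705.]
370 619 694.0 [  3. 686.]
385 556 680.0 [  2. 668.]
400 551 662.0 [  2. 650.]
415 493 642.0 [  1. 632.]
lid theta deg 72.85473636754001 [ -0.30850515 260.12666579] 526
[ 432.82894626 -139.99275499  231.11712759] 19.1667
```

Run:
```python
from h import *
s=eyes.snapshot('side');t=eyes.snapshot('top')
for nm,C in(('s',cloud(s)),('t',cloud(t))):
  for y in range(190,420,20):
    q=C[(C[:,0]>370)&(C[:,0]<600)&(C[:,1]>y)&(C[:,1]<=y+20)]
    print(nm,y,len(q),np.histogram(q[:,2],[-20,20,100,150,200,250,300,400,500,1000])[0])
save(s,'sfull')
```

```text
s 190 508 [113   4   5 180 143   4   0   0  59]
s 210 381 [ 96  44 150  37   0   0   0   0  54]
s 230 168 [51 68  8  0  0  0  0  0 41]
s 250 72 [31  0  0  0  0  0  0  0 41]
s 270 59 [29  0  0  0  0  0  0  0 30]
s 290 59 [26  0  0  0  0  0  0  0 33]
s 310 52 [25  0  0  0  0  0  0  0 27]
s 330 49 [28  0  0  0  0  0  0  0 21]
s 350 38 [23  0  0  0  0  0  0  0 15]
s 370 45 [31  0  0  0  0  0  0  0 14]
s 390 54 [44  0  0  0  0  0  0  0 10]
s 410 65 [58  0  0  0  0  0  0  0  7]
t 190 2658 [ 406   13    0   25   77   22    0    0 2115]
t 210 2463 [ 459  219   12   18    0    0    0    0 1755]
t 230 1675 [ 138  110    5    0    0    0    0    0 1422]
t 250 1368 [ 189    0    0    0    0    0    0    0 1179]
t 270 1433 [468   0   0   0   0   0   0   0 965]
t 290 1251 [465   0   0   0   0   0   0   0 786]
t 310 1104 [474   0   0   0   0   0   0   0 630]
t 330 975 [472   0   0   0   0   0   0   0 503]
t 350 860 [466   0   0   0   0   0   0   0 394]
t 370 760 [463   0   0   0   0   0   0   0 297]
t 390 680 [464   0   0   0   0   0   0   0 216]
t 410 605 [462   1   0   0   0   0   0   0 142]
```

View pics/sfull.png

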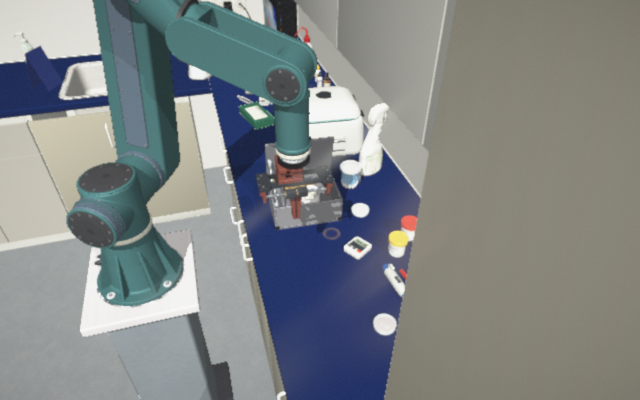

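Run:
```python
from h import *
t=eyes.snapshot('top');save(t,'tfull')
C=cloud(t);q=C[C[:,2]>500];
for y in range(-400,700,100):
    p=q[(q[:,1]>y)&(q[:,1]<y+100)]
    if len(p):print(y,len(p),np.percentile(p,[1,50,99],axis=0).round().tolist())
```

```text
-400 8824 [[589.0, -398.0, 592.0], [590.0, -338.0, 789.0], [591.0, -301.0, 908.0]]
-300 12576 [[589.0, -299.0, 595.0], [590.0, -250.0, 830.0], [591.0, -201.0, 913.0]]
-200 19416 [[253.0, -199.0, 600.0], [590.0, -145.0, 737.0], [591.0, -101.0, 912.0]]
-100 19813 [[237.0, -99.0, 603.0], [590.0, -50.0, 756.0], [591.0, -1.0, 912.0]]
0 12706 [[163.0, 1.0, 548.0], [590.0, 49.0, 826.0], [595.0, 99.0, 913.0]]
100 13512 [[171.0, 101.0, 517.0], [590.0, 147.0, 813.0], [591.0, 199.0, 913.0]]
200 6741 [[589.0, 201.0, 590.0], [590.0, 238.0, 764.0], [591.0, 298.0, 886.0]]
300 2319 [[589.0, 300.0, 589.0], [590.0, 335.0, 670.0], [591.0, 397.0, 768.0]]
400 334 [[589.0, 400.0, 587.0], [590.0, 418.0, 610.0], [591.0, 459.0, 657.0]]
```

View pics/tfull.png

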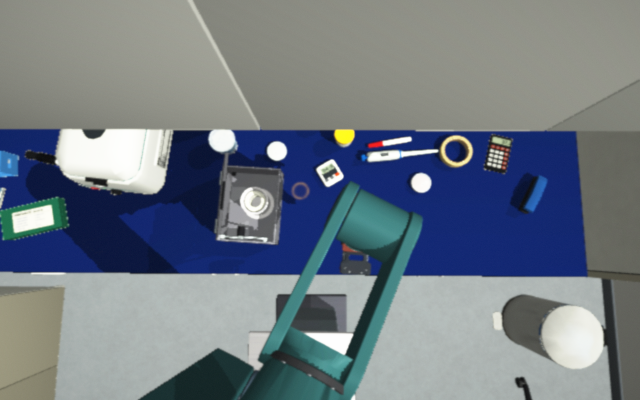

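```bash
python3 plan.py set 433,-141.1,231.6,-.059; python3 plan.py 436,-120,255,-.059,1 440,-90,278,_,1 446,-54,292,_,1 451,-15,300,_,1 456,24,304,_,1 / 461,62,306,_,1 466,100,306,_,1 470,138,306,_,1 474,175,306,_,1 476,203,304,_,1 / 476,220,298,_,1 476,226,285,_,1 476,226,262,_,1 476,226,242,_,1 476,226,230,_,1
```

```text
{"x": 0.006, "y": -0.071, "z": -0.078, "twist": -0.0, "gripper": 1.0},
{"x": 0.013, "y": -0.171, "z": -0.155, "twist": -0.0, "gripper": 1.0},
{"x": 0.026, "y": -0.292, "z": -0.201, "twist": -0.0, "gripper": 1.0},
{"x": 0.035, "y": -0.423, "z": -0.228, "twist": -0.0, "gripper": 1.0},
{"x": 0.044, "y": -0.554, "z": -0.241, "twist": -0.0, "gripper": 1.0},

{"x": 0.009, "y": -0.127, "z": -0.007, "twist": -0.0, "gripper": 1.0},
{"x": 0.018, "y": -0.255, "z": -0.007, "twist": -0.0, "gripper": 1.0},
{"x": 0.024, "y": -0.382, "z": -0.007, "twist": -0.0, "gripper": 1.0},
{"x": 0.03, "y": -0.506, "z": -0.007, "twist": -0.0, "gripper": 1.0},
{"x": 0.031, "y": -0.599, "z": -0.0, "twist": -0.0, "gripper": 1.0},

{"x": -0.003, "y": -0.057, "z": 0.02, "twist": -0.0, "gripper": 1.0},
{"x": -0.004, "y": -0.077, "z": 0.063, "twist": -0.0, "gripper": 1.0},
{"x": -0.004, "y": -0.077, "z": 0.14, "twist": -0.0, "gripper": 1.0},
{"x": -0.004, "y": -0.077, "z": 0.206, "twist": -0.0, "gripper": 1.0},
{"x": -0.004, "y": -0.077, "z": 0.246, "twist": -0.0, "gripper": 1.0},

led [ 4.76021e+02  2.26002e+02  2.30100e+02 -5.90000e-02]
```

Request:
{"name": "move_arm", "arguments": {
  "moves": [
    {"x":0.006,"y":-0.071,"z":-0.078,"twist":0,"gripper":1},
    {"x":0.013,"y":-0.171,"z":-0.155,"twist":0,"gripper":1},
    {"x":0.026,"y":-0.292,"z":-0.201,"twist":0,"gripper":1},
    {"x":0.035,"y":-0.423,"z":-0.228,"twist":0,"gripper":1},
    {"x":0.044,"y":-0.554,"z":-0.241,"twist":0,"gripper":1}
  ]
}}

```text
t: 19.73
eef_pos: [456.8, 27.3, 305.7]
tcp_rot: [-3.141, -0.003, -0.059]
ft_force: [0.4, -0.6, 0.8]
gripper_width: 0.2
```

Request:
{"name": "move_arm", "arguments": {
  "moves": [
    {"x":0.009,"y":-0.127,"z":-0.007,"twist":0,"gripper":1},
    {"x":0.018,"y":-0.255,"z":-0.007,"twist":0,"gripper":1},
    {"x":0.024,"y":-0.382,"z":-0.007,"twist":0,"gripper":1},
    {"x":0.03,"y":-0.506,"z":-0.007,"twist":0,"gripper":1},
    {"x":0.031,"y":-0.599,"z":0,"twist":0,"gripper":1}
  ]
}}

```text
t: 20.15
eef_pos: [475.6, 207.7, 304.3]
tcp_rot: [-3.14, -0.001, -0.056]
ft_force: [0.4, 0.2, 0.0]
gripper_width: 0.3
```

Request:
{"name": "move_arm", "arguments": {
  "moves": [
    {"x":-0.003,"y":-0.057,"z":0.02,"twist":0,"gripper":1},
    {"x":-0.004,"y":-0.077,"z":0.063,"twist":0,"gripper":1},
    {"x":-0.004,"y":-0.077,"z":0.14,"twist":0,"gripper":1},
    {"x":-0.004,"y":-0.077,"z":0.206,"twist":0,"gripper":1},
    {"x":-0.004,"y":-0.077,"z":0.246,"twist":0,"gripper":1}
  ]
}}

```text
t: 20.57
eef_pos: [474.3, 227.8, 228.1]
tcp_rot: [3.141, 0.003, -0.056]
ft_force: [-0.6, 0.2, 0.3]
gripper_width: 0.6
```

```bash
python3 - <<'E'
from h import *
print(r.sense()['eef_pos'],r.sense()['ft_force'])
s=eyes.snapshot('side');x=s['frame'][60:220,220:380];cv2.imwrite('pics/l1.png',cv2.resize(x[:,:,::-1],None,fx=3.7,fy=3.7,interpolation=2))
E
python3 - <<'E'
# tool y,z units per row along the arc, corner = TCP y-10
import numpy as np
H=np.array([234.9,92]);
def tcp(th,r=138,pen=3):
    t=np.radians(th);p=H+r*np.array([-np.cos(t),np.sin(t)])+(4-pen)*np.array([np.sin(t),np.cos(t)])
    return p+[10*1,0]
st=np.array([226.,230.1])
for th in(75,70,65,60,55,50,45,40,35,30,25,20,15,10,5,0):
    q=tcp(th);print(th,q.round(1),'y',round(-(q-st)[0]/300,3),'z',round(-(q-st)[1]/300,3))
E
```

```text
[474.28624591 227.83578505 228.09905555] [-0.61772731  0.22436933  0.32655157]
75 [210.1 225.6] y 0.053 z 0.015
70 [198.6 222. ] y 0.091 z 0.027
65 [187.5 217.5] y 0.128 z 0.042
60 [176.8 212. ] y 0.164 z 0.06
55 [166.6 205.6] y 0.198 z 0.082
50 [157.  198.4] y 0.23 z 0.106
45 [148.  190.3] y 0.26 z 0.133
40 [139.8 181.5] y 0.287 z 0.162
35 [132.4 172. ] y 0.312 z 0.194
30 [125.9 161.9] y 0.334 z 0.227
25 [120.3 151.2] y 0.352 z 0.263
20 [115.6 140.1] y 0.368 z 0.3
15 [111.9 128.7] y 0.38 z 0.338
10 [109.2 116.9] y 0.389 z 0.377
5 [107.5 105. ] y 0.395 z 0.417
0 [106.9  93. ] y 0.397 z 0.457
```

View pics/l1.png

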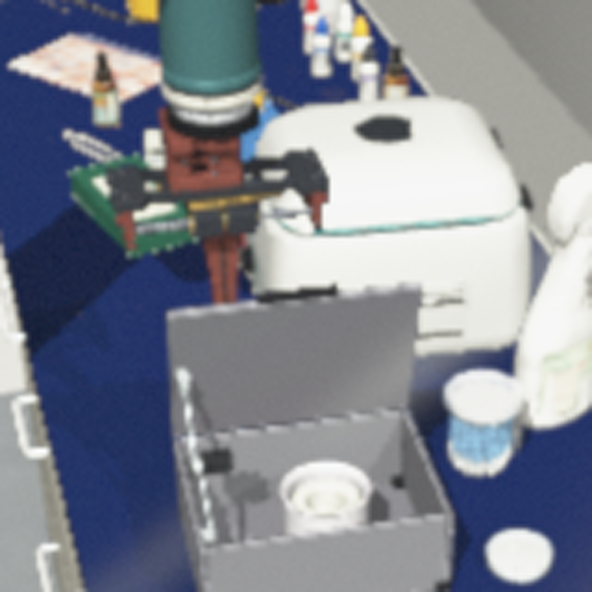

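Request:
{"name": "move_arm", "arguments": {
  "moves": [
    {"x":0,"y":0.03,"z":0.012,"twist":0,"gripper":1},
    {"x":0,"y":0.053,"z":0.015,"twist":0,"gripper":1},
    {"x":0,"y":0.072,"z":0.021,"twist":0,"gripper":1},
    {"x":0,"y":0.091,"z":0.027,"twist":0,"gripper":1},
    {"x":0,"y":0.11,"z":0.034,"twist":0,"gripper":1}
  ]
}}

```text
t: 21.03
eef_pos: [474.8, 193.3, 220.7]
tcp_rot: [-3.14, -0.001, -0.06]
ft_force: [-0.6, 2.4, -1.2]
gripper_width: 0.5
```

Request:
{"name": "move_arm", "arguments": {
  "moves": [
    {"x":0,"y":0.018,"z":0.008,"twist":0,"gripper":1},
    {"x":0,"y":0.036,"z":0.017,"twist":0,"gripper":1},
    {"x":0,"y":0.054,"z":0.026,"twist":0,"gripper":1},
    {"x":0,"y":0.071,"z":0.037,"twist":0,"gripper":1},
    {"x":0,"y":0.088,"z":0.048,"twist":0,"gripper":1}
  ]
}}

```text
t: 21.45
eef_pos: [473.2, 166.5, 205.4]
tcp_rot: [3.141, -0.0, -0.06]
ft_force: [-0.6, 0.6, 0.4]
gripper_width: 0.4
```

Run:
```python
from h import *
print(r.sense()['eef_pos'],r.sense()['ft_force'])
s=eyes.snapshot('side');x=s['frame'][60:220,220:380];cv2.imwrite('pics/l2.png',cv2.resize(x[:,:,::-1],None,fx=3.7,fy=3.7,interpolation=2))
```

```text
[473.22874448 166.50368427 205.4076643 ] [-0.59584552  0.62169672  0.39998867]
```

View pics/l2.png

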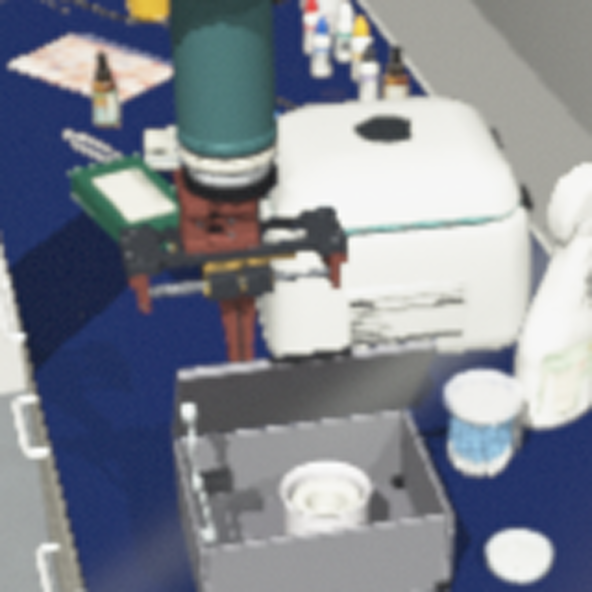

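Request:
{"name": "move_arm", "arguments": {
  "moves": [
    {"x":0,"y":0.032,"z":0.024,"twist":0,"gripper":1},
    {"x":0,"y":0.062,"z":0.051,"twist":0,"gripper":1},
    {"x":0,"y":0.089,"z":0.08,"twist":0,"gripper":1},
    {"x":0,"y":0.114,"z":0.112,"twist":0,"gripper":1},
    {"x":0,"y":0.136,"z":0.145,"twist":0,"gripper":1}
  ]
}}

```text
t: 21.92
eef_pos: [470.6, 125.3, 161.1]
tcp_rot: [3.141, -0.0, -0.06]
ft_force: [0.1, 0.2, 0.2]
gripper_width: 0.2
```

Request:
{"name": "move_arm", "arguments": {
  "moves": [
    {"x":0,"y":0.018,"z":0.036,"twist":0,"gripper":1},
    {"x":0,"y":0.034,"z":0.073,"twist":0,"gripper":1},
    {"x":0,"y":0.042,"z":0.1,"twist":0,"gripper":1},
    {"x":0,"y":0.046,"z":0.115,"twist":0,"gripper":1},
    {"x":0,"y":0.05,"z":0.13,"twist":0,"gripper":1}
  ]
}}

```text
t: 22.33
eef_pos: [469.2, 111.0, 122.2]
tcp_rot: [3.141, 0.001, -0.06]
ft_force: [-1.0, 1.6, 0.6]
gripper_width: 0.1
```

Run:
```python
from h import *
print(r.sense()['eef_pos'],r.sense()['ft_force'])
s=eyes.snapshot('side');x=s['frame'][60:220,220:380];cv2.imwrite('pics/l3.png',cv2.resize(x[:,:,::-1],None,fx=3.7,fy=3.7,interpolation=2))
```

```text
[469.17365071 110.95580878 122.23619655] [-1.04886734  1.59387105  0.61917223]
```

View pics/l3.png

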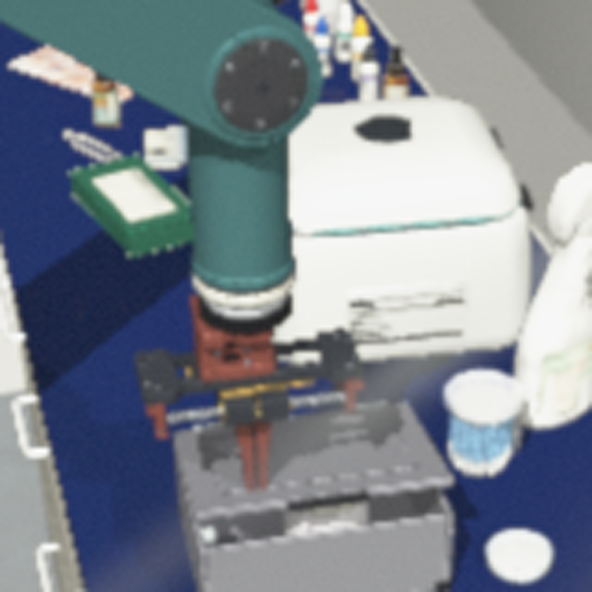

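Request:
{"name": "move_arm", "arguments": {
  "moves": [
    {"x":0,"y":0.004,"z":0.03,"twist":0,"gripper":1},
    {"x":0,"y":0.006,"z":0.055,"twist":0,"gripper":1},
    {"x":0,"y":0.008,"z":0.075,"twist":0,"gripper":1},
    {"x":0,"y":0.008,"z":0.085,"twist":0,"gripper":1},
    {"x":0,"y":0.008,"z":0.09,"twist":0,"gripper":1}
  ]
}}

```text
t: 22.8
eef_pos: [469.3, 109.2, 96.1]
tcp_rot: [3.141, 0.001, -0.059]
ft_force: [-6.5, -0.6, 22.8]
gripper_width: 0.4
```

Request:
{"name": "move_arm", "arguments": {
  "moves": [
    {"x":0,"y":0,"z":0.005,"twist":0,"gripper":1},
    {"x":0,"y":0,"z":0.005,"twist":0,"gripper":1}
  ]
}}

```text
t: 22.97
eef_pos: [469.3, 109.1, 96.1]
tcp_rot: [3.141, 0.0, -0.059]
ft_force: [-6.6, -2.2, 20.8]
gripper_width: 0.8
```

The fingers stopped at z=96.1, which is the top face of a shut lid, with 21 N. I retract and check.

Request:
{"name": "move_arm", "arguments": {
  "moves": [
    {"x":0,"y":0,"z":-0.03,"twist":0,"gripper":1},
    {"x":0,"y":0.05,"z":-0.12,"twist":0,"gripper":1},
    {"x":0,"y":0.15,"z":-0.2,"twist":0,"gripper":1},
    {"x":0,"y":0.28,"z":-0.25,"twist":0,"gripper":1},
    {"x":0,"y":0.41,"z":-0.27,"twist":0,"gripper":1}
  ]
}}

```text
t: 23.38
eef_pos: [463.8, -14.5, 178.1]
tcp_rot: [3.141, -0.005, -0.057]
ft_force: [0.5, -0.6, 0.0]
gripper_width: 0.5
```

Request:
{"name": "move_arm", "arguments": {
  "moves": [
    {"x":0,"y":0.13,"z":0,"twist":0,"gripper":1},
    {"x":0,"y":0.26,"z":0,"twist":0,"gripper":1},
    {"x":0,"y":0.39,"z":0,"twist":0,"gripper":1},
    {"x":0,"y":0.52,"z":0,"twist":0,"gripper":1},
    {"x":0,"y":0.52,"z":0,"twist":0,"gripper":1}
  ]
}}

```text
t: 23.8
eef_pos: [453.9, -176.0, 176.2]
tcp_rot: [3.138, -0.003, -0.064]
ft_force: [0.7, -0.9, 0.5]
gripper_width: 0.4
```

Run:
```python
from h import *
print(r.sense()['eef_pos'],r.sense()['ft_force'])
for c in('side','top'):
    s=eyes.snapshot(c);x=s['frame'][100:260,220:420] if c=='side' else s['frame'][130:280,190:440];cv2.imwrite(f'pics/e{c}.png',cv2.resize(x[:,:,::-1],None,fx=3.2,fy=3.2,interpolation=2))
    C=cloud(s);a=-.06;u=(C[:,0]-525.8)*np.cos(a)+(C[:,1]-149.7)*np.sin(a);v=-(C[:,0]-525.8)*np.sin(a)+(C[:,1]-149.7)*np.cos(a)
    m=(abs(u)<95)&(abs(v)<65)&(C[:,2]<300);P=C[m];A=np.c_[u[m],v[m],np.ones(m.sum())];p=np.linalg.lstsq(A,P[:,2],rcond=None)[0];print(c,m.sum(),p.round(4),np.std(P[:,2]-A@p))
    for n in('timer','dish'):
        for q in nets.spot_point(n,s)[:2]:print(n,q['confidence'],atz(s,q['pixel'],0).round(1))
```

```text
[ 453.87142601 -176.00665832  176.16164918] [ 0.6814633  -0.90533312  0.49754082]
side 490 [-7.00000e-04 -3.10000e-03  9.78649e+01] 1.8832151797048222
timer 0.63 [632.7 -72.5   0. ]
dish 0.71 [ 600.8 -368.1    0. ]
dish 0.45 [490.3 208.1   0. ]
top 2951 [-3.00000e-04  2.00000e-04  9.78166e+01] 2.1249278753782606
timer 0.95 [632.2 -82.2   0. ]
```

View pics/eside.png

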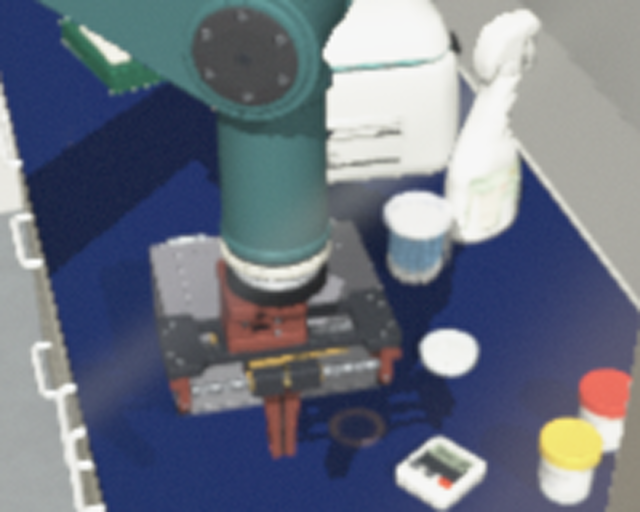

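View pics/etop.png

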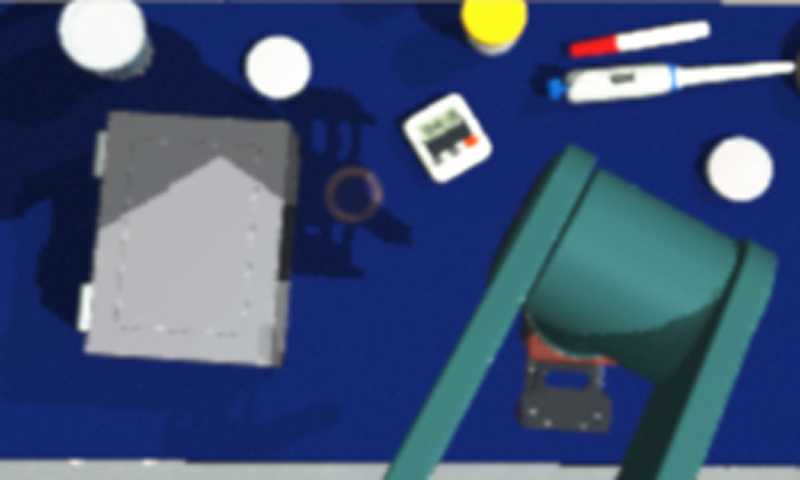

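The lid is level at z≈97 with no slope, and the timer and dish are where they were. I let the arm settle and hand in.

Request:
{"name": "move_arm", "arguments": {
  "moves": [
    {"x":0,"y":0,"z":0,"twist":0,"gripper":1},
    {"x":0,"y":0,"z":0,"twist":0,"gripper":1}
  ]
}}

```text
t: 24.27
eef_pos: [453.1, -168.2, 175.6]
tcp_rot: [-3.141, 0.0, -0.058]
ft_force: [0.5, 0.3, -0.3]
gripper_width: 0.4
```

```bash
python3 -c "
from h import *
print(r.sense()['t'],r.sense()['qd'].round(3));print(r.job_done())"
```

```text
24.2667 [-0.006  0.005 -0.004 -0.001 -0.    -0.002]
the job is handed in; nothing more can be done
None
```

The three rings are in the tube, thickest at the bottom and thinnest on top. The lid stay is broken and the lid is fully shut. I handed the job in at about 24 s of the 72 s allowed.

- **Rings:** after each drop, depth readings put the column top at about 43, 58 and 68 mm. That matches the expected 43, 58 and 68 mm. For the second and third rings I also compared all four quadrants, and they were level.
- **Stay:** pressing the knob gave a brief peak of about 18 N upward (22 N in all), then it gave way. The knob ended about 27 mm from where it started, well past the 15 mm that counts as broken.
- **Lid:** the fingers stopped at 96.1 mm, the height of a shut lid's top face, with about 21 N. Afterwards both cameras showed the lid level at about 98 mm, which agrees within the 2 mm calibration.
- **Bystanders:** the timer and dish are where they were. The networks' timer readings varied between pictures, by up to 27 mm between the two cameras. At the end the network found the dish only in the side picture, though it is visible in both.

At hand-in the arm was still and clear of everything. No check failed.

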